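Load a pendant box into the feed lane under its sprung cover

ROBOT

A 7-joint arm with a two-finger parallel gripper is mounted at the origin on the work surface. World frame = base frame: x ahead of the robot, y to its left, z up, the work surface at z = 0. Lengths are in m, angles in rad, forces in N, time in s.
With the tool pointing down it reaches from about 0.425 to 1.025 m from the base axis. Payload 9.4 kg.
Tool frame: the origin (TCP) lies between the finger pads; the fingertips stand 17 mm ahead of it and the grasp point (between the pads) lies 2 mm behind it (ctrl.finger_overhang is the distance from the TCP to the fingertips, in m); x points along the fingers, y is the direction in which the jaws open and shut, and the axes are right-handed (so a half turn about x gives the same grasp; the last joint's range is limited). The gripper opens to 85 mm and grips with 20 to 120 N. Pads are 22 mm wide; open, the fingers measure 114 mm over their backs; the gripper's body (76 mm by 85 mm) begins 54 mm behind the grasp point. The pads swing forward as they close: fully open they stand 13 mm farther back than shut.
Start: joints at [-1.396, 0.599, -0.003, 1.599, 0.002, 0.943, -0.08], TCP at [0.181, 0.702, 0.248] pointing down, gripper open.
Joint ranges: [-2.57, 2.57], [-0.35, 1.97], [-1.29, 1.29], [0.11, 2.56], [-1.05, 4.19], [0.11, 1.86], [-2.63, 2.63]. Speed limits (rad/s): [2.22, 2.22, 3.01, 3.01, 3.14, 3.14, 3.14].

INTERFACE

Orientations are given as a rotation vector (axis times angle).
In Python, from bench import ctrl gives the robot as it stands.
- The arm moves only by the tool apply_moves, never from a script. Its argument "targets" is a list of rows, each an object with "angular": the turn, a rotation vector about the tool's x, y, z in rad, a list of three; "dp": the shift along the tool's x, y, z in m, a list of three; "fingers": the opening, from 0 (shut) to 1 (fully open). A call has 1 to 10 rows; each row shifts and turns the commanded pose from where the row before left it, along the tool's axes as they then stand; what a row does not reach is not made up. A row lasts 1/8 s, in which the tool goes at most 62.5 mm and 10.7 degrees, less where a joint would pass 70% of its speed; a pose out of reach is approached as far as the arm can. A call with a gripper value outside its range is refused whole. The fingers move at their own pace and stop on an object; "squeeze" is the grip in N (left out, the last holds). Time passes only in rows, so rows that do not move let the fingers close. It gives the time, the measured TCP pose, the force and the opening at its end, in the units of the state.
- ctrl.get_obs(): the state, without advancing time (a new reading comes with each control period).
- ctrl.capture(name): name is "scene" or "top"; returns (picture, depth): 384x512x3 uint8, red, green, blue; 384x512 float32, m along the optical axis (not along the pixel's ray), 0 where there is no reading.
- ctrl.get_calibration(name): a dict with "fx", "fy", "cx", "cy" (pixels), "T" (4x4, takes a point from camera to world coordinates). Camera axes: x right, y up, looking along -z (the intrinsics and any distortion apply to the point x, -y, -z); pixel columns grow to the right and rows downward; lengths in m; the calibration is good to about 2 mm. A picture is of the moment at which its call begins. get_calibration takes no time and is no camera call.
- ctrl.sign_off(): hands the job in, once; it reports no verdict.
The state is a dict: "time_s": time; "q": joint angles; "joint_velocities": joint speeds; "effort": joint torques, N m; "eef_pos": TCP position; "ee_rot": TCP orientation; "force": force on the tool from outside, world axes, zero at the start; "torque": the same for the moment, N m; "finger_gap": finger opening in m.
Only numpy, scipy, OpenCV 4.12 (cv2) and the standard library are available. Lean on these libraries where they do the work, as an engineer would, in place of code of your own. Each camera call takes 0.05 s, during which the arm holds its last target.

TASK

Load the pendant box that stands on the open end of the counter's feed lane: hold the lane's sprung cover flap up with one fingertip and, with the other, gently push the box along the lane under the raised end of the flap until it is wholly inside, short of the boxes already there. Then take the hand away and let the flap spring fully shut behind it. Do not pinch, lift or tip the box or let the flap press on it, and leave everything else where it is.

Things in the scene. Friction and masses are not known exactly. Their poses are not given: they have to be found in the camera images.
- lane: Feed lane for pendant boxes, fixed on the counter, its far part covered by a flap: two aluminium rails on the bare counter. Origin: on the counter at the covered part's near end; x along the lane (inwards), y towards the hinge, z up. Low rail y -4 to 2 mm, 8 mm high; other rail y 38 to 44, 12 high; the lane is 36 wide about y = 20. Rails run x -130 to 260; x < 0 is the open infeed.
- flap (a joint): The lane's long sprung cover, from x = 0 to 260 mm; rad, 0 = shut, grows as its front edge rises, stop 1.3. Clear panel from the hinge to a front skirt (y -4 to 0 mm), which ends in a rolled edge. At x = 0 to 4 a clear cheek hangs from it across the lane (y 6 to 66), its foot 24 mm above the counter when shut, so the box cannot pass. Lifting the edge takes about 2.5 N, 4 N at 1 rad.
- edge (a point): Middle (x = 130 mm) of the flap's rolled front edge, its underside; moves with the flap. The 8 mm thick edge runs along the lane from x = 4 to 256 mm. Shut: y = -2 mm of the lane (front of the roll at -6), 27 mm above the counter, open below, so a fingertip fits under. 92 mm in front of and 35 below the hinge axis.
- cheek (a point): Foot of the flap's end cheek, in line with the lane's middle: shut, x = 2, y = 20 mm, 24 mm above the counter. Rises with the flap.
- hinge (a point): Middle of the flap's hinge axis, which runs along the lane's x: x = 130, y = 90 mm, 62 mm above the counter, fixed on the lane. A 58 mm wall stands behind it (y 94 to 98).
- box: The pendant box to load: white base, clear cover, stone on a dark pad; 44 mm (its x) by 32 (its y) by 32 tall, about 0.12 kg. It stands in the infeed between the rails, its x along the lane, its front 20 to 75 mm short of the cheek. Origin: centre of its underside.
- box_b: Pendant box of the same size already in the lane, centre about 128 mm in; leave it. Origin: centre of its underside.
- box_c: Pendant box of the same size already in the lane, centre about 180 mm in; leave it. Origin: centre of its underside.
- bottle_a: Small amber oil bottle standing near the lane, 28 mm diameter, 66 mm tall; leave it. Origin: centre of its underside.
- jar: Small round jar with black lid near the lane, 44 mm diameter, 36 mm tall; leave it. Origin: centre of its underside.
- cap_a: Black screw cap on the counter before the flap, 22 mm diameter, 18 mm tall; leave it. Origin: centre of its underside.
- bracelet: Bead bracelet lying flat beside the infeed, 69 mm across, 13 mm tall; leave it. Origin: centre of the ring, on the counter.
Things that resemble listed ones, but are neither listed nor needed, are in the scene too. Leave any purple or red look-alike of the box alone.

How it is judged:
On the way, in this order (a step that is already met when the one before it is completed fails the run):
1. the flap is lifted while the box is still outside (value of joint flap above 0.12 rad and x of box in the frame of lane below -0.014 m), for 0.1 s.
2. the fingers push the box under the end of the flap while they hold the flap up (value of joint flap above 0.12 rad and x of box in the frame of lane between -0.01 and 0.024 m and contact force between the fingers and box above 0.05 N and contact force between any of the fingers, the arm and flap above 0.1 N), for 0.02 s.
At the end, for the whole second after the job is handed in: The box stands flat in the lane wholly inside the flap's end cheek (its centre 26 to 90 mm in from the lane's origin, between the rails), at rest, and the flap is fully shut (within 0.03 rad) (x of box in the frame of lane between 0.026 and 0.09 m and y of box in the frame of lane between 0.012 and 0.028 m and z of box in the frame of lane below 0.004 m and angle between box's own z axis and vertical below 0.08 rad and linear speed of box below 0.01 m/s and value of joint flap below 0.03 rad); the robot touches nothing.
It fails at once if the box was lifted or tipped (z of box in the frame of lane above 0.008 m or angle between box's own z axis and vertical above 0.2 rad).
It fails at once if the box was pinched or shoved hard (over 14 N) (contact force between the fingers and box above 14 N).
It fails at once if the flap pressed on the box (over 2 N) (contact force between flap and box above 2 N).
It fails at once if another thing was moved by more than 15 mm (distance of any of box_b, box_c, bottle_a, jar, cap_a, bracelet from where it was at the start of the episode above 0.015 m).
It also fails if it takes over 51 s, if anything falls off the work surface, if the arm or the gripper's body presses on something with over 40 N, if the wrist force passes 120 N, or if a joint passes its speed limit or range.

## Working session

There is one attempt and no reset: what is moved stays moved. The work goes in short steps, Python scripts to look and compute and a tool call to move; the robot and the scene stay as the last step left them, time stands still between calls to the robot, and variables do not carry over. Pictures are saved under pics/ and viewed, and the job is handed in when it is done.

Besides the shell and the picture viewer there is one more tool, called after "Emit:" as name(argument=value, ...), one argument or row to a line, values as JSON. apply_moves: Moves the arm, as the interface text tells. Its arguments: {"type":"object","properties":{"targets":{"type":"array","items":{"type":"object","properties":{"angular":{"type":"array","items":{"type":"number"}},"dp":{"type":"array","items":{"type":"number"}},"fingers":{"type":"number"}}}},"squeeze":{"type":"number"}},"required":["targets"]}

```bash
mkdir -p pics; ls; cat > h.py <<'E'
import numpy as np, cv2
from scipy.spatial.transform import Rotation as R
from bench import ctrl
def snap(n,tag):
    im,d=ctrl.capture(n); np.savez(f'{tag}.npz',im=im,d=d); cv2.imwrite(f'pics/{tag}.png',im[:,:,::-1]); return im,d
def ray(n,u,v):
    c=ctrl.get_calibration(n);T=np.array(c['T']);p=np.array([(u-c['cx'])/c['fx'],(v-c['cy'])/c['fy'],1.0])
    return T[:3,3],T[:3,:3]@np.array([p[0],-p[1],-1])
def onplane(n,u,v,z):
    o,d=ray(n,u,v);t=(z-o[2])/d[2];return o+t*d
def depthpt(n,u,v,dd):
    o,d=ray(n,u,v);return o+dd*d
def proj(n,P):
    c=ctrl.get_calibration(n);T=np.array(c['T']);q=T[:3,:3].T@(np.array(P)-T[:3,3]);return c['cx']+c['fx']*q[0]/-q[2],c['cy']-c['fy']*q[1]/-q[2]
E
python3 - <<'E'
from h import *
for n in('scene','top'):
    snap(n,n+'0');c=ctrl.get_calibration(n);print(c)
o=ctrl.get_obs();print(o)
print(R.from_rotvec(o['ee_rot']).as_matrix().round(3), ctrl.finger_overhang)
E
```

```text
pics
{'fx': 467.1444471894143, 'fy': 467.1444471894143, 'cx': 253.25057969178056, 'cy': 189.97758487356447, 'T': array([[ 0.90131451, -0.21747234,  0.37461704,  0.83464549],
       [ 0.43268948,  0.49253521, -0.75510852, -0.5478864 ],
       [-0.02029687,  0.84268313,  0.53802712,  0.46993516],
       [ 0.        ,  0.        ,  0.        ,  1.        ]])}
{'fx': 372.72964627557076, 'fy': 372.72964627557076, 'cx': 251.190166594891, 'cy': 191.67463318141264, 'T': array([[ 0.01918262,  0.98598893, -0.16570415,  0.44689754],
       [-0.99924142,  0.02452444,  0.03025122, -0.00771279],
       [ 0.03389117,  0.16499815,  0.98571142,  0.70396795],
       [ 0.        ,  0.        ,  0.        ,  1.        ]])}
{'time_s': 0.1, 'q': array([-1.3956896 ,  0.60001234, -0.00251036,  1.6000683 ,  0.00180848,
        0.94287622, -0.07981057]), 'joint_velocities': array([ 0.00081481, -0.00197403, -0.00145443, -0.00223651, -0.0018118 ,
        0.00167984,  0.00053734]), 'effort': array([ 5.36400810e-03, -7.77992535e+01,  1.56995002e+00, -2.58623654e+01,
        1.26035858e-02,  5.49723496e-03, -5.06148893e-06]), 'eef_pos': array([0.1805695 , 0.70174234, 0.24752088]), 'ee_rot': array([ 0.19658199,  1.56176194, -0.19872702]), 'force': array([ 0.08113571, -0.20214202, -0.71802201]), 'torque': array([-0.00748798, -0.01808091,  0.00738815]), 'finger_gap': 0.0854507382991388}
[[-0.     0.249  0.968]
 [-0.001  0.968 -0.249]
 [-1.    -0.001  0.   ]] 0.017
```

View pics/scene0.png

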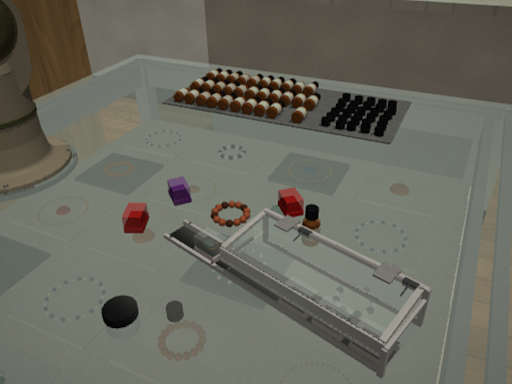

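View pics/top0.png

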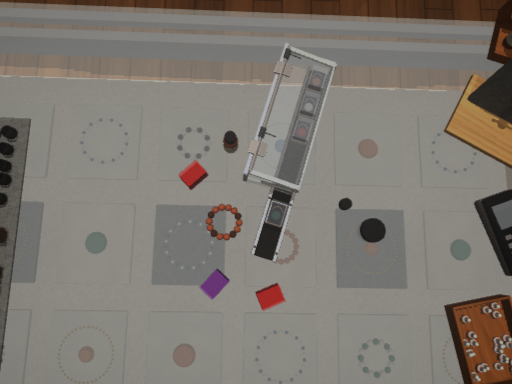

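```bash
python3 - <<'E'
from h import *
a=np.load('top0.npz')['im'];b=np.load('scene0.npz')['im']
cv2.imwrite('pics/tz.png',cv2.resize(a[40:270,230:350],None,fx=2.6*1,fy=2.6,interpolation=cv2.INTER_CUBIC)[:,:,::-1])
cv2.imwrite('pics/sz.png',cv2.resize(b[200:370,155:435],None,fx=2.8,fy=2.8,interpolation=cv2.INTER_CUBIC)[:,:,::-1])
E
```

```text
(no output)
```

View pics/tz.png

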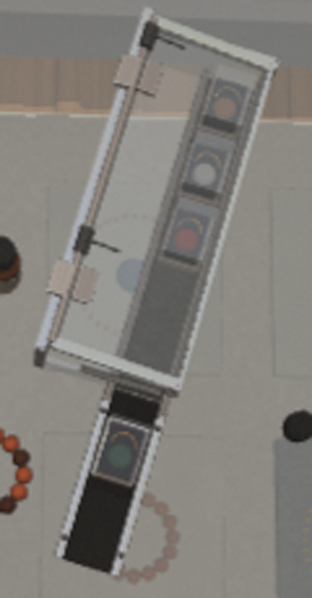

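View pics/sz.png

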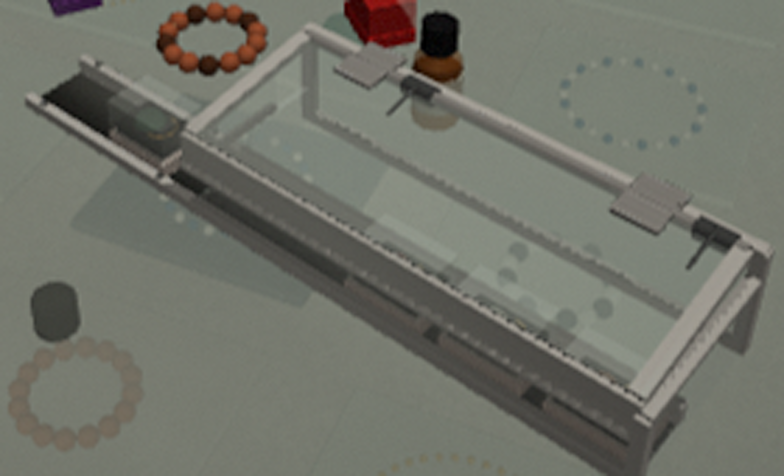

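```bash
python3 - <<'E'
from h import *
def crop(t,u0,v0,w,h,f):
    im=np.load(t+'0.npz')['im'][v0:v0+h,u0:u0+w]
    im=cv2.convertScaleAbs(cv2.resize(im,None,fx=f,fy=f,interpolation=cv2.INTER_CUBIC),alpha=1.4)[:,:,::-1].copy()
    for i in range(0,w,10): cv2.line(im,(i*f,0),(i*f,6),(0,0,255),1);cv2.putText(im,str(u0+i),(i*f,16),0,.35,(0,0,255),1)
    for i in range(0,h,10): cv2.line(im,(0,i*f),(6,i*f),(0,0,255),1);cv2.putText(im,str(v0+i),(8,i*f+4),0,.35,(0,0,255),1)
    return im
cv2.imwrite('pics/c1.png',crop('top',240,170,75,100,6))
cv2.imwrite('pics/c2.png',crop('top',240,40,105,100,6))
cv2.imwrite('pics/c3.png',crop('scene',155,210,120,85,6))
cv2.imwrite('pics/c4.png',crop('scene',340,260,95,100,6))
E
```

```text
(no output)
```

View pics/c1.png

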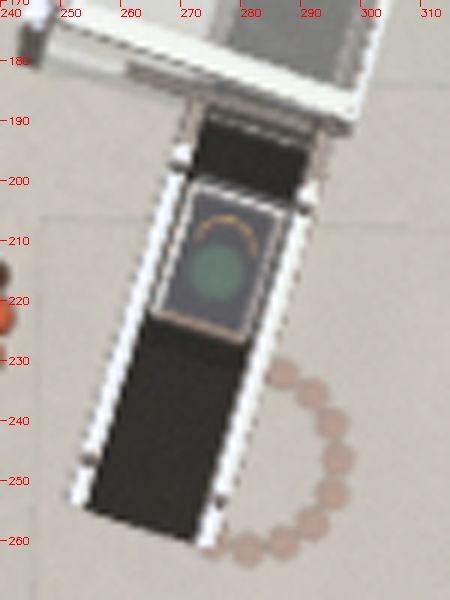

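View pics/c2.png

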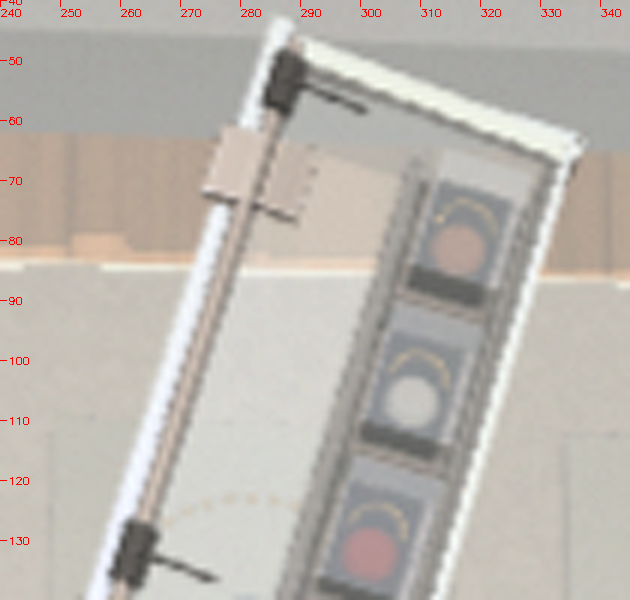

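View pics/c3.png

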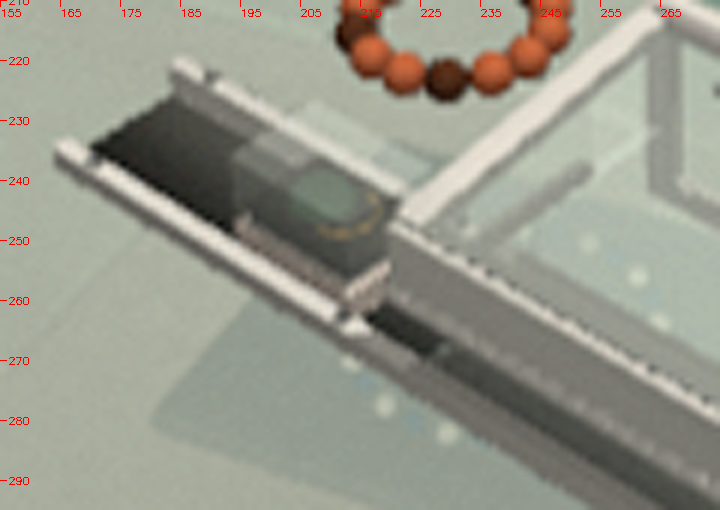

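View pics/c4.png

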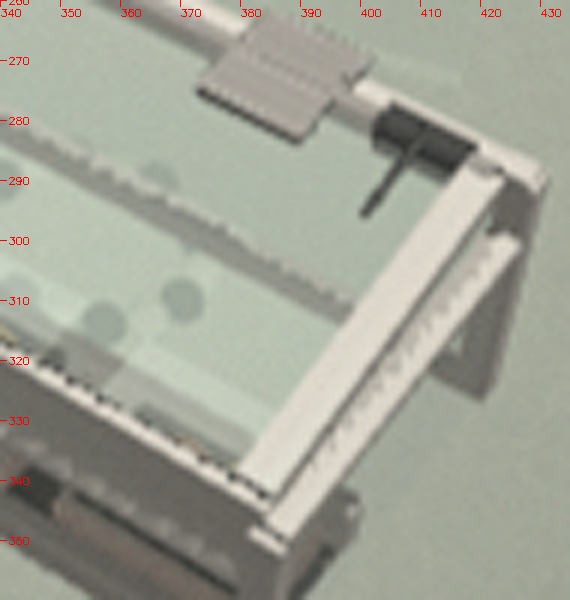

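```bash
cat > lane.py <<'E'
from h import *
from scipy.optimize import least_squares
# (cam,u,v, lx,ly,lz) lx None=line constraint
C=[('top',275.8,260.8,-130,-4,8),('top',273,260,-130,2,8),('top',251.7,254.2,-130,44,12),('top',254.7,254.5,-130,38,12),
('scene',184.2,220.8,-130,44,12),('scene',164.2,235.8,-130,-4,8),
('top',292.5,205,None,-4,8),('top',286,43.5,None,98,58),('top',247,172,None,98,58),
('scene',215,266.0,None,-4,8)]
def f(p,full=False):
    X,Y,a=p;r=[]
    Rm=np.array([[np.cos(a),-np.sin(a)],[np.sin(a),np.cos(a)]])
    for n,u,v,x,y,z in C:
        q=Rm.T@(onplane(n,u,v,z/1e3)[:2]-[X,Y])*1e3
        if x is not None: r.append(q[0]-x)
        r.append(q[1]-y)
        if full: print(n,u,v,x,y,z,q.round(1))
    return np.array(r)
if __name__=='__main__':
    s=least_squares(f,[0.6,-0.05,-0.2],loss='soft_l1',f_scale=1.5); f(s.x,True); print(s.x)
    X,Y,a=s.x;Rm=np.array([[np.cos(a),-np.sin(a)],[np.sin(a),np.cos(a)]])
    L=lambda n,u,v,z:(Rm.T@(onplane(n,u,v,z)[:2]-[X,Y])*1e3).round(1)
    print('box top quad', [L('top',240+x/6,170+y/6,.032) for x,y in((192,180),(293,212),(243,340),(152,315))])
    d=np.load('top0.npz')['d']
    for u,v in((275.8,260),(258,240),(288,215),(285,183),(330,80),(276,213),(265,240),(260,130),(250,150),(280,140),(300,160)):
        P=depthpt('top',u,v,d[int(v),int(u)]);print(u,v,P.round(4),(Rm.T@(P[:2]-[X,Y])*1e3).round(1))
    # other objects
    for nm,u,v,z in(('bracelet',224,222,.006),('bottle',230,136,.066),('cap',345,203,.018),('jar',372,230,.036)): print(nm,L('top',u,v,z))
    np.save('lane.npy',s.x)
E
python3 lane.py
```

```text
top 275.8 260.8 -130 -4 8 [-130.4   -2.5]
top 273 260 -130 2 8 [-130.5    2.8]
top 251.7 254.2 -130 44 12 [-132.    43.6]
top 254.7 254.5 -130 38 12 [-130.9   38.2]
scene 184.2 220.8 -130 44 12 [-125.9   40. ]
scene 164.2 235.8 -130 -4 8 [-124.3   -4.4]
top 292.5 205 None -4 8 [-21.7  -3.5]
top 286 43.5 None 98 58 [262.1  97.9]
top 247 172 None 98 58 [ 2.6 95.1]
scene 215 266.0 None -4 8 [-10.6  -2. ]
[ 0.56210191 -0.11020219 -0.27765549]
box top quad [array([-28. ,  37.3]), array([-28.3,   5.1]), array([-70.1,   8.8]), array([-71. ,  37.2])]
275.8 260 [ 0.4374 -0.077   0.0071] [-129.    -2.2]
258 240 [ 0.4732 -0.0433  0.011 ] [-103.8   40. ]
288 215 [ 0.5211 -0.0992  0.0082] [-42.4  -0.6]
285 183 [ 0.573  -0.0874  0.0555] [ 4.3 24.9]
330 80 [ 0.7745 -0.1726  0.0497] [221.3  -1.8]
276 213 [ 0.5216 -0.0741  0.0328] [-48.8  23.7]
265 240 [ 0.4738 -0.0569  0.0013] [-99.5  27. ]
260 130 [ 0.6669 -0.041   0.0643] [81.8 95.3]
250 150 [ 0.6292 -0.0238  0.0646] [ 40.9 101.5]
280 140 [ 0.6509 -0.0776  0.0593] [76.5 55.7]
300 160 [ 0.616  -0.1144  0.0551] [52.9 10.7]
bracelet [-90.3 110.3]
bottle [ 54.3 142.9]
cap [  9.6 -95.8]
jar [ -27.3 -151. ]
```

Emit:
apply_moves(
  targets=[
    {"dp": [0,0,0.06],"angular": [0.084,0,0],"fingers": 1},
    {"dp": [0,0,0.06],"angular": [0.084,0,0],"fingers": 1},
    {"dp": [0,0,0.06],"angular": [0.084,0,0],"fingers": 1},
    {"dp": [0,0,0.06],"angular": [0.084,0,0],"fingers": 1},
    {"dp": [0,0,0.06],"angular": [0.084,0,0],"fingers": 1},
    {"dp": [0,0,0.06],"angular": [0.084,0,0],"fingers": 1},
    {"dp": [0,0,0.06],"angular": [0.084,0,0],"fingers": 1},
    {"dp": [0,0,0.06],"angular": [0.084,0,0],"fingers": 1},
  ],
)

```text
time_s: 1.1
eef_pos: [0.5846, 0.4561, 0.2477]
ee_rot: [0.722, 1.447, -0.723]
force: [0.4, 0.7, -0.6]
finger_gap: 0.0852
```

```bash
cat >> h.py <<'E'
def LT():
    X,Y,a=np.load('lane.npy');return np.array([X,Y,0]),np.array([[np.cos(a),-np.sin(a),0],[np.sin(a),np.cos(a),0],[0,0,1.]])
def st():
    o=ctrl.get_obs();O,M=LT();Rt=M.T@R.from_rotvec(o['ee_rot']).as_matrix()
    p=(M.T@(o['eef_pos']-O))*1e3
    print('t',o['time_s'],'world',np.round(o['eef_pos'],4),'lane',p.round(1),'tip',(p+17*Rt[:,0]).round(1),'F',(M.T@o['force']).round(2),'gap',round(o['finger_gap']*1e3,1))
    print('q',np.round(o['q'],2));print(Rt.round(3));return p,Rt
E
python3 -c "
from h import *
st()
for n,u,v in (('top',480,120),('top',450,125),('top',490,195),('top',450,310)): print(onplane(n,u,v,0.03))"
```

```text
t 1.1 world [0.5846 0.4561 0.2477] lane [-133.6  550.8  247.7] tip [-133.6  550.8  230.7] F [ 0.22  0.82 -0.64] gap 85.2
q [-0.85  0.63  0.18  1.57 -0.13  0.96  0.02]
[[-0.     0.604  0.797]
 [-0.001  0.797 -0.604]
 [-1.    -0.001  0.   ]]
[ 0.71201488 -0.4691778   0.03      ]
[ 0.70000695 -0.40920336  0.03      ]
[ 0.56501002 -0.47590279  0.03      ]
[ 0.35632777 -0.38501133  0.03      ]
```

Emit:
apply_moves(
  targets=[
    {"dp": [0,-0.012,0.055],"angular": [0.09,0,0],"fingers": 1},
    {"dp": [0,-0.012,0.055],"angular": [0.09,0,0],"fingers": 1},
    {"dp": [0,-0.012,0.055],"angular": [0.09,0,0],"fingers": 1},
    {"dp": [0,-0.012,0.055],"angular": [0.09,0,0],"fingers": 1},
    {"dp": [0,-0.012,0.055],"angular": [0.09,0,0],"fingers": 1},
    {"dp": [0,-0.012,0.055],"angular": [0.09,0,0],"fingers": 1},
    {"dp": [0,-0.012,0.055],"angular": [0.09,0,0],"fingers": 1},
    {"dp": [0,-0.012,0.055],"angular": [0.09,0,0],"fingers": 1},
    {"dp": [0,-0.012,0.055],"angular": [0.09,0,0],"fingers": 1},
    {"dp": [0,-0.012,0.055],"angular": [0.09,0,0],"fingers": 1},
  ],
)

```text
time_s: 2.35
eef_pos: [0.5975, -0.0883, 0.2481]
ee_rot: [1.395, 1.077, -1.395]
force: [0.9, -0.7, -0.2]
finger_gap: 0.0855
```

```bash
python3 -c "
from h import *
st()"
```

```text
t 2.35 world [ 0.5975 -0.0883  0.2481] lane [ 28.1  30.8 248.1] tip [ 28.1  30.8 231.1] F [ 1.04 -0.48 -0.21] gap 85.5
q [-0.24  0.48  0.43  1.9  -0.27  0.81  0.07]
[[-0.     1.     0.022]
 [-0.     0.022 -1.   ]
 [-1.    -0.     0.   ]]
```

Emit:
apply_moves(
  targets=[
    {"dp": [0.0,-0.02,0.045],"angular": [0.022,0,0],"fingers": 1},
    {"dp": [0,-0.02,0.045],"fingers": 1,"angular": [0,0,0]},
    {"dp": [0,-0.02,0.045],"angular": [0,0,0],"fingers": 1},
    {"dp": [0,0,0],"angular": [0,0.157,0],"fingers": 1},
    {"dp": [0,0,0],"angular": [0,0.157,0],"fingers": 1},
    {"dp": [0,0,0],"angular": [0,0.157,0],"fingers": 1},
    {"dp": [0,0,0],"angular": [0,0.157,0],"fingers": 1},
    {"dp": [0,0,0],"angular": [0,0.157,0],"fingers": 1},
    {"dp": [0,0,0],"angular": [0,0,0],"fingers": 1},
  ],
)

```text
time_s: 3.48
eef_pos: [0.5034, -0.2032, 0.2463]
ee_rot: [2.03, 1.531, -0.845]
force: [-0.3, 1.0, 0.2]
finger_gap: 0.0853
```

```bash
python3 -c "
from h import *
st()
snap('scene','s1');snap('top','t1')"
```

```text
t 3.475 world [ 0.5034 -0.2032  0.2463] lane [ -31.  -105.5  246.3] tip [-31.  -93.5 234.3] F [-0.61  0.9   0.25] gap 85.3
q [ 0.6   0.57  0.09  1.96 -0.84  1.16  0.97]
[[-0.001  1.    -0.004]
 [ 0.707 -0.002 -0.708]
 [-0.708 -0.004 -0.707]]
```

View pics/s1.png

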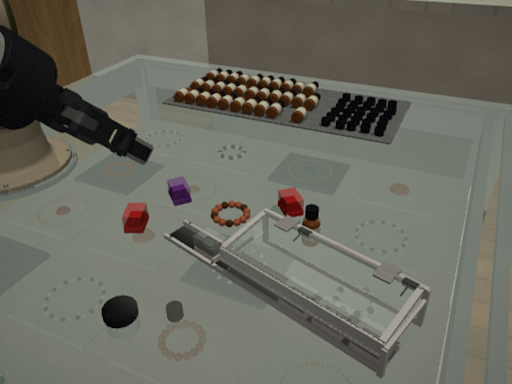

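View pics/t1.png

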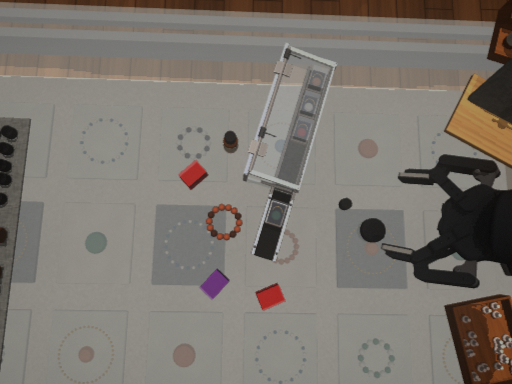

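```bash
python3 -c "
from h import *
o=ctrl.get_obs();p=o['eef_pos'];Rm=R.from_rotvec(o['ee_rot']).as_matrix()
for n in('scene','top'):
  print(n,proj(n,p),[np.round(proj(n,p+Rm@np.array(k)),0) for k in((.017,.043,0),(.017,-.043,0),(-.1,0,0))])
d=np.load('t1.npz')['d']
for u,v in((400,177),(385,246),(405,250),(425,176)): print(u,v,depthpt('top',u,v,d[v,u]))
"
```

```text
scene (np.float64(121.12482474036392), np.float64(138.50604204671245)) [array([157., 156.]), array([110., 134.]), array([42., 95.])]
top (np.float64(394.3799122978494), np.float64(210.27009023793585)) [array([389., 177.]), array([374., 241.]), array([486., 222.])]
400 177 [ 0.54557141 -0.20685681  0.25488215]
385 246 [ 0.45984527 -0.18368872  0.25676122]
405 250 [ 0.45520679 -0.19961025  0.27517779]
425 176 [ 0.54328613 -0.22856835  0.2744756 ]
```

```bash
python3 -c "
from h import *
o=ctrl.get_obs();p=o['eef_pos'];Rm=R.from_rotvec(o['ee_rot']).as_matrix()
d=np.load('t1.npz')['d']
vs,us=np.mgrid[140:300,375:440];P=[]
for u,v in zip(us.ravel(),vs.ravel()):
  if d[v,u]>0: P.append(depthpt('top',u+.5,v+.5,d[v,u]))
P=np.array(P);P=P[P[:,2]>.15];Q=(P-p)@Rm*1e3
for s in(1,-1):
  q=Q[Q[:,1]*s>0]
  print(s,len(q),'x max pct',np.percentile(q[:,0],[90,95,99,100]).round(1))
  for a in range(-60,15,6):
    k=q[(q[:,0]>=a)&(q[:,0]<a+6)]
    if len(k): print(a,'y',k[:,1].min().round(1),k[:,1].max().round(1),'z',np.percentile(k[:,2],[2,50,98]).round(1))
"

```

```text
Traceback (most recent call last):
  File "h.py", line 12, in depthpt
    o,d=ray(n,u,v);return o+dd*d
        ~~~^^^^^^^
  File "h.py", line 7, in ray
    c=ctrl.get_calibration(n);T=np.array(c['T']);p=np.array([(u-c['cx'])/c['fx'],(v-c['cy'])/c['fy'],1.0])
ValueError: time passes only in moves, steps and waits
```

```bash
sed -i 's/c=ctrl.get_calibration(n)/c=cal(n)/' h.py; cat >> h.py <<'E'
_C={}
def cal(n):
    if n not in _C:_C[n]=ctrl.get_calibration(n)
    return _C[n]
E
cat > gm.py <<'E'
from h import *
import sys
def gm(tag):
    o=ctrl.get_obs();p=o['eef_pos'];Rm=R.from_rotvec(o['ee_rot']).as_matrix()
    d=np.load(tag+'.npz')['d']
    u0,v0=map(int,proj('top',p))
    vs,us=np.mgrid[max(0,v0-80):min(384,v0+80),max(0,u0-30):min(512,u0+60)];P=[]
    for u,v in zip(us.ravel(),vs.ravel()):
      if d[v,u]>0: P.append(depthpt('top',u,v,d[v,u]))
    P=np.array(P);P=P[P[:,2]>.1];Q=(P-p)@Rm*1e3
    for s in(1,-1):
      q=Q[Q[:,1]*s>0]
      print(s,len(q),'x max pct',np.percentile(q[:,0],[90,95,99,100]).round(1))
      for a in range(-78,15,6):
        k=q[(q[:,0]>=a)&(q[:,0]<a+6)]
        if len(k): print(a,'y',k[:,1].min().round(1),k[:,1].max().round(1),'z',np.percentile(k[:,2],[2,50,98]).round(1))
gm(sys.argv[1])
E
python3 gm.py t1
```

```text
1 1279 x max pct [-10.5  -5.1   1.2   3.8]
-72 y 0.4 30.7 z [-16.3  -9.4  -7.6]
-66 y 0.2 40.9 z [-16.2 -10.   -7.2]
-60 y 0.4 71.3 z [-15.8 -10.2  -6.6]
-54 y 31.8 72.7 z [-12.2  -9.   10.7]
-48 y 36.0 72.8 z [-11.8  -9.7  -3.8]
-42 y 41.9 68.0 z [-12.1  -9.3   6.9]
-36 y 40.5 55.1 z [-10.3  -4.9  11.7]
-30 y 40.7 54.7 z [-10.2  -5.3  12.5]
-24 y 40.8 54.9 z [-10.1  -5.5  11.1]
-18 y 40.9 54.3 z [-9.8 -5.3 10.6]
-12 y 40.8 53.8 z [-10.6  -5.7  12.2]
-6 y 40.7 53.9 z [-10.2  -5.4  11.2]
0 y 40.9 48.2 z [-9.4 -3.4 11.1]
-1 2055 x max pct [-20.4 -11.   -2.1   2.5]
-78 y -72.6 -12.1 z [-16.8 -11.2   6.6]
-72 y -73.3 -0.2 z [-16.3 -10.   14.8]
-66 y -74.0 -0.2 z [-16.5  -9.4  15.6]
-60 y -74.8 -0.3 z [-16.   -9.8  11.9]
-54 y -75.6 -34.5 z [-13.   -9.6  13.2]
-48 y -74.9 -39.2 z [-12.2 -10.    9.2]
-42 y -66.1 -45.4 z [-12.7  -9.9  -3.8]
-36 y -58.8 -44.0 z [-10.8  -6.3   0.8]
-30 y -57.8 -44.3 z [-10.6  -6.7   5.2]
-24 y -57.8 -44.2 z [-10.7  -6.8   4.9]
-18 y -57.9 -44.3 z [-10.4  -6.2   3.6]
-12 y -58.0 -44.5 z [-10.5  -6.8   5. ]
-6 y -56.2 -44.3 z [-10.6  -8.7  -4.3]
0 y -50.8 -44.4 z [-9.5 -7.6  1.6]
```

Emit:
apply_moves(
  targets=[
    {"dp": [0.036,0,0.0235],"angular": [0,0,0.004],"fingers": 1},
    {"dp": [0.036,0,0.0235],"angular": [0,0,0],"fingers": 1},
    {"dp": [0.036,0,0.0235],"angular": [0,0,0],"fingers": 1},
    {"dp": [0.036,0,0.0235],"angular": [0,0,0],"fingers": 1},
    {"dp": [0,0,0],"angular": [0,0,0],"fingers": 1},
    {"dp": [0,0,0],"angular": [0,0,0],"fingers": 1},
  ],
)

```text
time_s: 4.32
eef_pos: [0.5153, -0.1668, 0.0816]
ee_rot: [2.025, 1.528, -0.837]
force: [0.3, 0.2, 0.4]
finger_gap: 0.0855
```

```bash
python3 -c "
from h import *
st()
snap('scene','s2');snap('top','t2')"; python3 gm.py t2 | grep -E 'pct|^-(6|12|18) |^0'
```

```text
t 4.325 world [ 0.5153 -0.1668  0.0816] lane [-29.5 -67.2  81.6] tip [-29.5 -55.2  69.6] F [0.24 0.3  0.39] gap 85.5
q [ 0.62  0.81 -0.04  2.06 -1.01  0.87  1.23]
[[ 0.002  1.     0.004]
 [ 0.706  0.001 -0.708]
 [-0.708  0.004 -0.706]]
1 1262 x max pct [-41.7 -30.2 -19.5 -14.8]
-18 y 42.2 47.7 z [-11.5 -11.   -8.3]
-1 1851 x max pct [-46.9 -37.9 -21.6 -13.1]
-18 y -49.8 -45.3 z [-13.  -11.  -10.1]
```

View pics/s2.png

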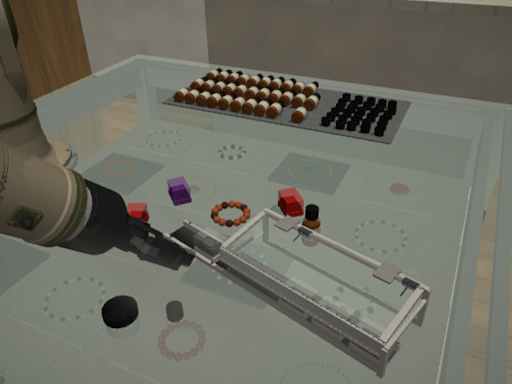

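View pics/t2.png

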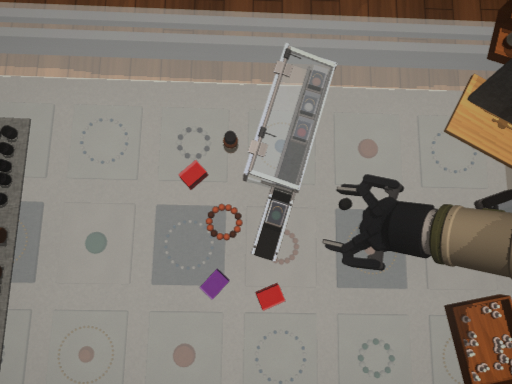

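Emit:
apply_moves(
  targets=[
    {"dp": [0.028,-0.002,0.002],"angular": [0,0,-0.003],"fingers": 1},
    {"dp": [0.028,0,0.002],"angular": [0,0,0],"fingers": 1},
    {"dp": [0.019,0,0.001],"angular": [0,0,0],"fingers": 1},
    {"dp": [0,0,0],"angular": [0,0,0],"fingers": 1},
    {"dp": [0,0,0],"angular": [0,0,0],"fingers": 1},
  ],
)

```text
time_s: 5.05
eef_pos: [0.5266, -0.12, 0.0244]
ee_rot: [2.026, 1.53, -0.839]
force: [-0.3, -0.1, -0.1]
finger_gap: 0.0856
```

```bash
python3 -c "
from h import *
st()
snap('top','t3');a,_=snap('scene','s3')
cv2.imwrite('pics/s3z.png',cv2.resize(a[160:340,100:300],None,fx=3.5,fy=3.3,interpolation=cv2.INTER_CUBIC)[:,:,::-1])"
```

```text
t 5.05 world [ 0.5266 -0.12    0.0244] lane [-31.5 -19.2  24.4] tip [-31.4  -7.1  12.3] F [-0.31 -0.18 -0.11] gap 85.6
q [ 0.71  0.92 -0.28  2.09 -1.03  0.64  1.22]
[[ 0.001  1.     0.003]
 [ 0.706  0.001 -0.708]
 [-0.708  0.002 -0.706]]
```

View pics/s3z.png

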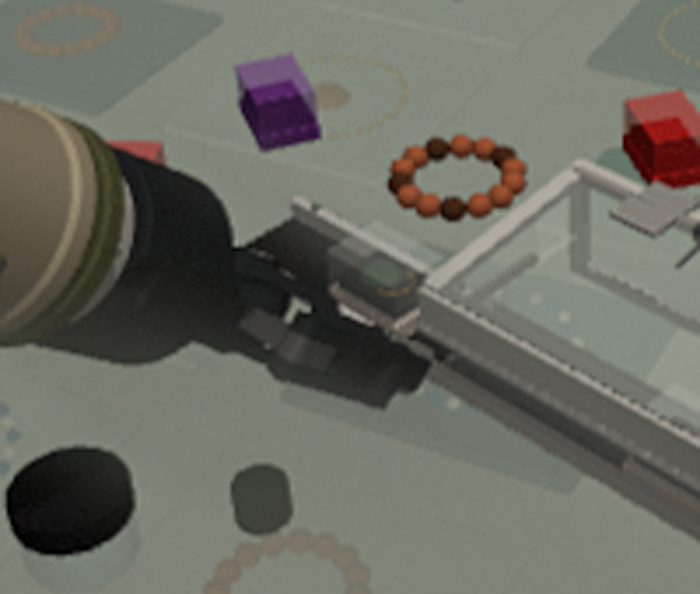

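View pics/t3.png

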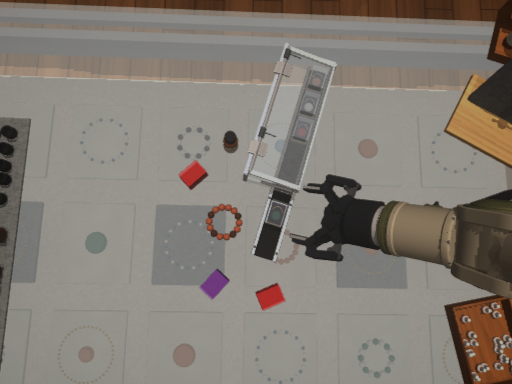

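```bash
python3 -c "
from h import *
O,M=LT()
P=lambda x,y,z:[np.round(proj(n,O+M@(np.array([x,y,z])/1e3)),1) for n in('scene','top')]
print('edge st x=4',P(4,-6,27),'x=4 top of skirt',P(0,-4,56))
print('A tip outer up',P(25,-9,24),'inner up',P(11,-9,24))
im=np.load('s3.npz')['im'][225:300,195:270];t=np.load('t3.npz')['im'][170:260,250:350]
cv2.imwrite('pics/a.png',cv2.convertScaleAbs(cv2.resize(im,None,fx=8,fy=8,interpolation=cv2.INTER_CUBIC)[:,:,::-1],alpha=1.6))
cv2.imwrite('pics/b.png',cv2.convertScaleAbs(cv2.resize(t,None,fx=6,fy=6,interpolation=cv2.INTER_CUBIC)[:,:,::-1],alpha=1.6))
"
```

```text
edge st x=4 [array([219.3, 261.8]), array([299. , 190.9])] x=4 top of skirt [array([217.1, 244.1]), array([300., 190.])]
A tip outer up [array([228.6, 271. ]), array([303.4, 181.1])] inner up [array([221.5, 266.7]), array([301.3, 188.1])]
```

View pics/a.png

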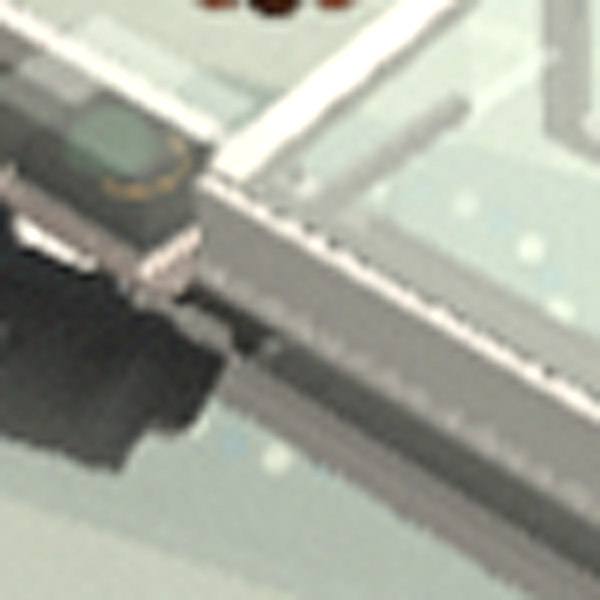

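View pics/b.png

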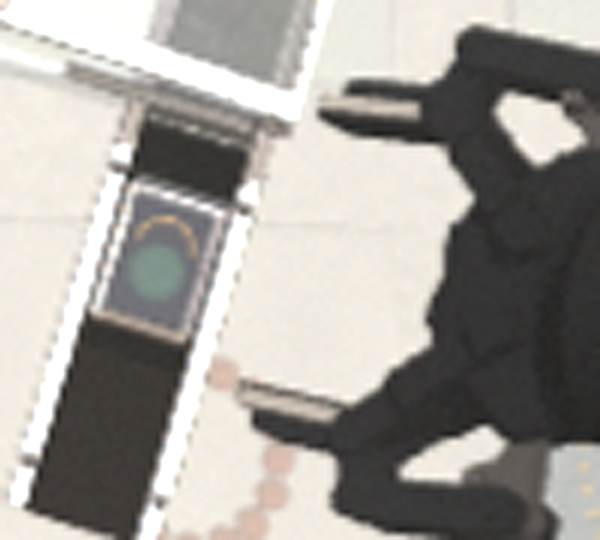

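Emit:
apply_moves(
  targets=[
    {"dp": [0.008,0,0],"angular": [0,0,0],"fingers": 1},
    {"dp": [0.007,0,0],"angular": [0,0,0],"fingers": 1},
    {"dp": [0,0,0],"angular": [0,0,0],"fingers": 1},
    {"dp": [0,0,0],"angular": [0,0,0],"fingers": 1},
  ],
)

```text
time_s: 5.65
eef_pos: [0.5291, -0.1087, 0.0126]
ee_rot: [2.026, 1.532, -0.839]
force: [0.6, 0.1, 0.3]
finger_gap: 0.0853
```

```bash
python3 -c "
from h import *
st()
snap('top','t4');snap('scene','s4')
im=np.load('s4.npz')['im'][225:300,195:270];t=np.load('t4.npz')['im'][170:260,250:350]
cv2.imwrite('pics/a4.png',cv2.convertScaleAbs(cv2.resize(im,None,fx=7,fy=7,interpolation=cv2.INTER_CUBIC)[:,:,::-1],alpha=1.6))
cv2.imwrite('pics/b4.png',cv2.convertScaleAbs(cv2.resize(t,None,fx=6,fy=6,interpolation=cv2.INTER_CUBIC)[:,:,::-1],alpha=1.6))
"
```

```text
t 5.65 world [ 0.5291 -0.1087  0.0126] lane [-32.2  -7.6  12.6] tip [-32.2   4.4   0.6] F [0.57 0.29 0.32] gap 85.3
q [ 0.72  0.95 -0.33  2.09 -1.03  0.58  1.22]
[[-0.001  1.     0.002]
 [ 0.707  0.002 -0.707]
 [-0.707  0.    -0.707]]
```

View pics/a4.png

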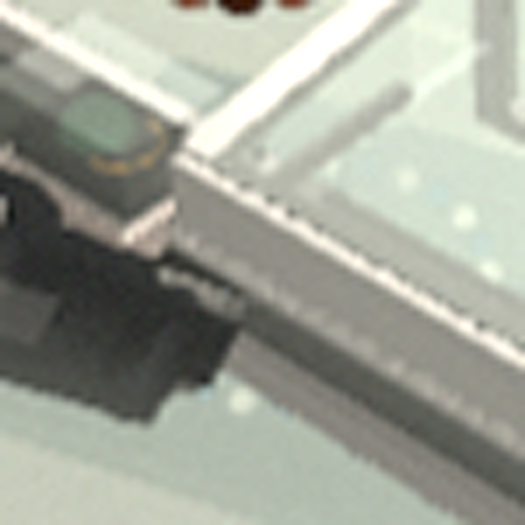

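View pics/b4.png

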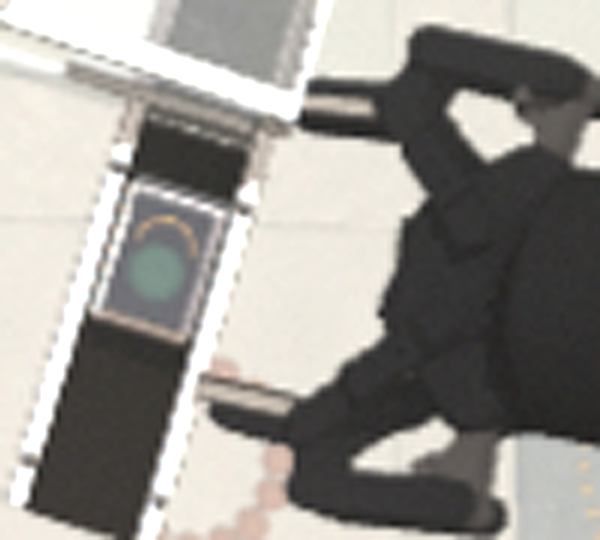

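Emit:
apply_moves(
  targets=[
    {"dp": [-0.0035,0,-0.0035],"angular": [0,0,0],"fingers": 1},
    {"dp": [-0.0035,0,-0.0035],"angular": [0,0,0],"fingers": 1},
    {"dp": [0,0,0],"angular": [0,0,0],"fingers": 1},
  ],
)

```text
time_s: 6.12
eef_pos: [0.5287, -0.1102, 0.0225]
ee_rot: [2.025, 1.529, -0.842]
force: [-2.6, -4.3, -3.3]
finger_gap: 0.0855
```

```bash
python3 -c "
from h import *
st()"
```

```text
t 6.125 world [ 0.5287 -0.1102  0.0225] lane [-32.1  -9.1  22.5] tip [-32.1   2.8  10.4] F [-1.31 -4.88 -3.25] gap 85.5
q [ 0.72  0.93 -0.33  2.09 -1.02  0.6   1.2 ]
[[ 0.     1.     0.001]
 [ 0.705  0.    -0.709]
 [-0.709  0.001 -0.705]]
```

Emit:
apply_moves(
  targets=[
    {"dp": [-0.0033,0,-0.0033],"angular": [0,0,0],"fingers": 1},
    {"dp": [-0.0033,0,-0.0033],"angular": [0,0,0],"fingers": 1},
    {"dp": [-0.0033,0,-0.0033],"angular": [0,0,0],"fingers": 1},
    {"dp": [-0.0033,0,-0.0033],"angular": [0,0,0],"fingers": 1},
    {"dp": [0,0,0],"angular": [0,0,0],"fingers": 1},
  ],
)

```text
time_s: 6.75
eef_pos: [0.528, -0.1131, 0.0399]
ee_rot: [2.026, 1.523, -0.848]
force: [-8.1, -13.7, -4.5]
finger_gap: 0.0854
```

```bash
cat > look.py <<'E'
from h import *
import sys
k=sys.argv[1]
st();snap('top','t'+k);snap('scene','s'+k)
im=np.load(f's{k}.npz')['im'][205:305,150:280];t=np.load(f't{k}.npz')['im'][150:260,235:345]
f=lambda a,b:cv2.convertScaleAbs(cv2.resize(a,None,fx=b,fy=b,interpolation=cv2.INTER_CUBIC)[:,:,::-1],alpha=1.6)
a=f(im,3.6);b=f(t,2.9);h=max(len(a),len(b))
pad=lambda x:np.vstack([x,np.zeros((h-len(x),x.shape[1],3),np.uint8)])
cv2.imwrite(f'pics/v{k}.png',np.hstack([pad(a),pad(b)])); print(a.shape,b.shape)
E
python3 look.py 5
```

```text
t 6.75 world [ 0.528  -0.1131  0.0399] lane [-32.  -12.1  39.9] tip [-32.   -0.2  27.8] F [ -4.   -15.35  -4.53] gap 85.4
q [ 0.71  0.89 -0.31  2.1  -1.01  0.62  1.17]
[[ 0.003  1.    -0.003]
 [ 0.702 -0.004 -0.713]
 [-0.713 -0.    -0.702]]
(360, 468, 3) (319, 319, 3)
```

View pics/v5.png

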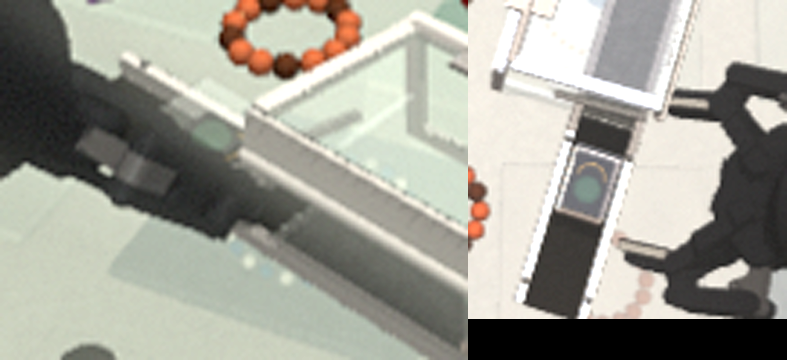

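Emit:
apply_moves(
  targets=[
    {"dp": [0.005,0,-0.001],"angular": [0,0,0],"fingers": 1},
    {"dp": [0.005,0,-0.001],"angular": [0,0,0],"fingers": 1},
    {"dp": [0.005,0,0],"angular": [0,0,0],"fingers": 1},
    {"dp": [0,0,0],"angular": [0,0,0],"fingers": 1},
  ],
)

```text
time_s: 7.35
eef_pos: [0.5292, -0.1093, 0.026]
ee_rot: [2.026, 1.509, -0.867]
force: [-19.3, -34.0, -12.2]
finger_gap: 0.085
```

```bash
python3 look.py 6
```

```text
t 7.35 world [ 0.5292 -0.1093  0.026 ] lane [-31.9  -8.2  26. ] tip [-31.8   3.6  13.7] F [ -9.24 -38.02 -12.24] gap 85.0
q [ 0.73  0.92 -0.35  2.1  -1.01  0.57  1.17]
[[ 0.008  1.    -0.012]
 [ 0.692 -0.014 -0.722]
 [-0.722 -0.003 -0.692]]
(360, 468, 3) (319, 319, 3)
```

View pics/v6.png

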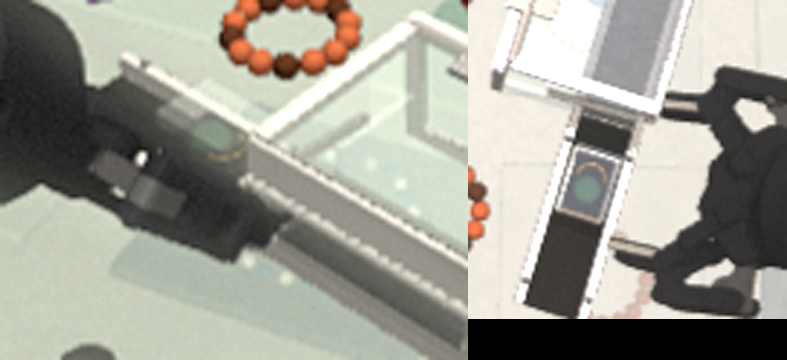

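Emit:
apply_moves(
  targets=[
    {"dp": [-0.0043,0,-0.0014],"angular": [0,0,0],"fingers": 1},
    {"dp": [-0.0043,0,-0.0014],"angular": [0,0,0],"fingers": 1},
    {"dp": [-0.0043,0,-0.0014],"angular": [0,0,0],"fingers": 1},
    {"dp": [-0.0043,0,-0.0014],"angular": [0,0,0],"fingers": 1},
    {"dp": [0,0,0],"angular": [0,0,0],"fingers": 1},
  ],
)

```text
time_s: 8.07
eef_pos: [0.5281, -0.1129, 0.0453]
ee_rot: [2.027, 1.517, -0.856]
force: [-13.3, -24.0, -4.5]
finger_gap: 0.0855
```

```bash
python3 look.py 7
```

```text
t 8.075 world [ 0.5281 -0.1129  0.0453] lane [-32.  -12.   45.3] tip [-31.9  -0.1  33.2] F [ -6.24 -26.74  -4.51] gap 85.5
q [ 0.73  0.88 -0.33  2.1  -0.99  0.61  1.14]
[[ 0.005  1.    -0.007]
 [ 0.698 -0.008 -0.716]
 [-0.716 -0.001 -0.698]]
(360, 468, 3) (319, 319, 3)
```

View pics/v7.png

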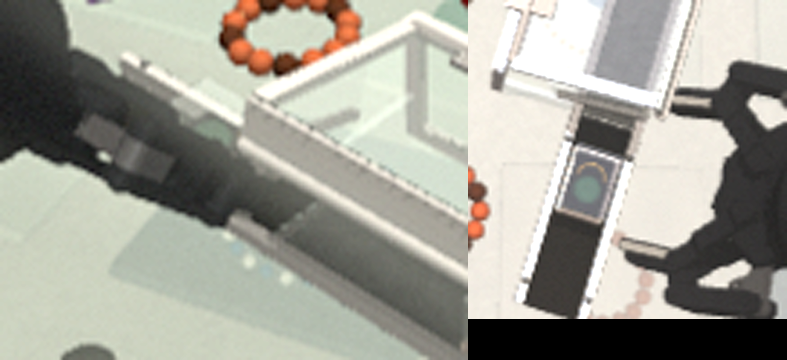

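Emit:
apply_moves(
  targets=[
    {"dp": [-0.0043,0,-0.0014],"angular": [0,0,0],"fingers": 1},
    {"dp": [-0.0043,0,-0.0014],"angular": [0,0,0],"fingers": 1},
    {"dp": [0,0,0],"angular": [0,0,0],"fingers": 1},
  ],
)

```text
time_s: 8.55
eef_pos: [0.5279, -0.1136, 0.055]
ee_rot: [2.026, 1.523, -0.848]
force: [-9.7, -14.7, -3.0]
finger_gap: 0.0851
```

```bash
python3 look.py 8
```

```text
t 8.55 world [ 0.5279 -0.1136  0.055 ] lane [-32.  -12.7  55. ] tip [-31.9  -0.7  42.9] F [ -5.34 -16.81  -3.04] gap 85.1
q [ 0.72  0.87 -0.33  2.1  -0.98  0.63  1.13]
[[ 0.003  1.    -0.003]
 [ 0.702 -0.004 -0.713]
 [-0.713  0.    -0.702]]
(360, 468, 3) (319, 319, 3)
```

View pics/v8.png

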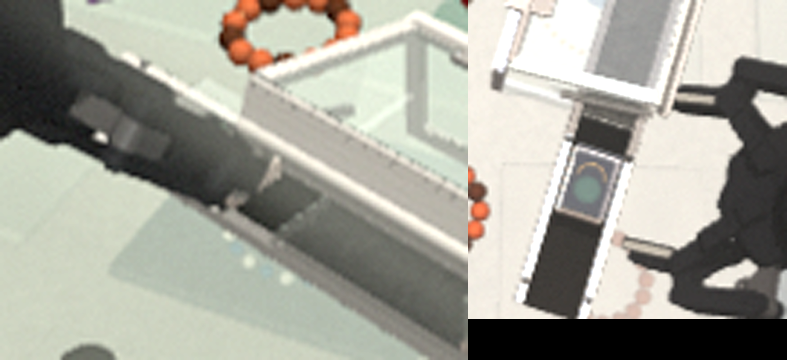

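Emit:
apply_moves(
  targets=[
    {"dp": [0.006,0,-0.0006],"angular": [0,0,0],"fingers": 1},
    {"dp": [0.006,0,-0.0006],"angular": [0,0,0],"fingers": 1},
    {"dp": [0,0,0],"angular": [0,0,0],"fingers": 1},
  ],
)

```text
time_s: 9.02
eef_pos: [0.5299, -0.1119, 0.0438]
ee_rot: [2.028, 1.508, -0.863]
force: [-16.6, -34.2, -5.5]
finger_gap: 0.0854
```

```bash
python3 look.py 9
```

```text
t 9.025 world [ 0.5299 -0.1119  0.0438] lane [-30.5 -10.4  43.8] tip [-30.3   1.3  31.5] F [ -6.57 -37.46  -5.5 ] gap 85.4
q [ 0.73  0.89 -0.35  2.1  -0.99  0.59  1.13]
[[ 0.01   1.    -0.011]
 [ 0.693 -0.015 -0.721]
 [-0.721 -0.    -0.693]]
(360, 468, 3) (319, 319, 3)
```

View pics/v9.png

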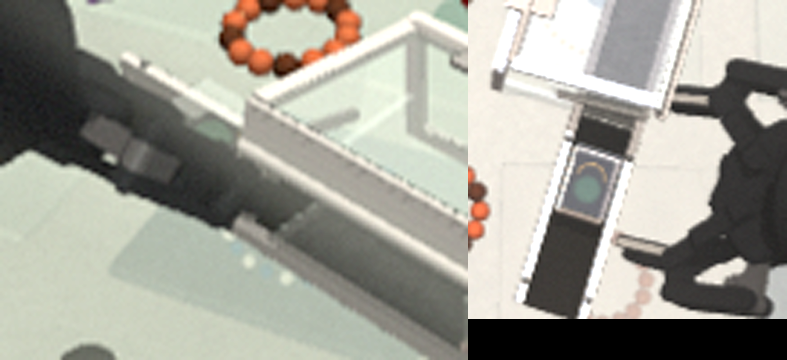

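```bash
cat > opt.py <<'E'
from h import *
from scipy.optimize import least_squares
s=np.sqrt(.5)
R0=np.array([[0,1,0],[s,0,-s],[-s,0,-s]])
C=np.array([0,-11,55.])
At=np.array([-9,52,-11.])
def pose(r):return R0@R.from_rotvec(r).as_matrix()
def rep(r,g=42.7):
    Rm=pose(r);B=lambda x,y,z:C+Rm@(np.array([x,y,z])-At)
    return Rm,B
for by,bz,wt in((14,22,1),(16,24,1),(14,26,1),(12,22,1)):
  for w in (3,10,30):
    def f(r):
        Rm,B=rep(r);m=B(4,-42.7,0)
        return np.r_[(m[1]-by),(m[2]-bz),w*r]
    r=least_squares(f,[0,0,0]).x;Rm,B=rep(r)
    print(by,bz,w,'r',r.round(3),'a',Rm[:,0].round(2),'j',Rm[:,1].round(2),'up',(-Rm[:,2]).round(2));print('   Btip up',B(4,-42.7,-11).round(0),'low',B(4,-42.7,11).round(0),'pad root up',B(-20,-42.7,-11).round(0),'B back low',B(4,-50,11).round(0),'A tip low',B(4,50,11).round(0),B(4,43,11).round(0),'bodylow',B(-56,0,40).round(0),B(-56,-40,40).round(0),'TCP',B(0,0,0).round(1))
E
python3 opt.py
```

```text
14 22 3 r [0.046 0.041 0.302] a [ 0.3   0.7  -0.65] j [ 0.95 -0.25  0.17] up [0.04 0.67 0.74]
   Btip up [-86.  21.  30.] low [-87.   7.  14.] pad root up [-94.   5.  46.] B back low [-94.   8.  13.] A tip low [  1. -16.  30.] [ -6. -14.  29.] bodylow [-66. -65.  39.] [-104.  -55.   32.] TCP [-47.3   0.7  32. ]
14 22 10 r [0.046 0.041 0.298] a [ 0.29  0.7  -0.65] j [ 0.95 -0.24  0.17] up [0.04 0.67 0.74]
   Btip up [-87.  21.  30.] low [-87.   6.  14.] pad root up [-94.   4.  46.] B back low [-94.   8.  13.] A tip low [  1. -16.  30.] [ -6. -15.  29.] bodylow [-65. -66.  39.] [-104.  -56.   32.] TCP [-47.4   0.5  32.1]
14 22 30 r [0.043 0.037 0.271] a [ 0.27  0.7  -0.66] j [ 0.96 -0.22  0.16] up [0.04 0.68 0.74]
   Btip up [-88.  19.  32.] low [-88.   4.  16.] pad root up [-94.   2.  48.] B back low [-96.   6.  14.] A tip low [  1. -16.  30.] [ -6. -15.  29.] bodylow [-65. -67.  40.] [-103.  -58.   34.] TCP [-48.1  -0.6  32.9]
16 24 3 r [0.076 0.045 0.302] a [ 0.3   0.7  -0.65] j [ 0.95 -0.27  0.15] up [0.07 0.66 0.74]
   Btip up [-86.  23.  32.] low [-88.   9.  16.] pad root up [-93
[... 1963 characters left out ...]
9.] bodylow [-64. -67.  39.] [-103.  -58.   32.] TCP [-47.6  -0.4  32. ]
12 22 10 r [0.032 0.037 0.283] a [ 0.28  0.7  -0.66] j [ 0.96 -0.22  0.17] up [0.03 0.68 0.74]
   Btip up [-87.  19.  30.] low [-88.   4.  14.] pad root up [-94.   2.  46.] B back low [-95.   6.  13.] A tip low [  1. -16.  30.] [ -6. -15.  29.] bodylow [-64. -67.  39.] [-103.  -58.   33.] TCP [-47.7  -0.6  32.1]
12 22 30 r [0.03  0.034 0.257] a [ 0.25  0.7  -0.66] j [ 0.97 -0.2   0.16] up [0.03 0.68 0.73]
   Btip up [-88.  17.  32.] low [-89.   2.  16.] pad root up [-94.   1.  48.] B back low [-96.   4.  14.] A tip low [  1. -16.  30.] [ -6. -15.  29.] bodylow [-64. -68.  41.] [-102.  -60.   34.] TCP [-48.3  -1.6  32.9]
```

```bash
sed -i 's/^C=.*/C=np.array([14,-11.3,60.])/; s/in((14,22,1).*/in((14,23,1),(15,25,1),(13,27,1)):/; s/for w in.*/for w in (10,):/' opt.py; python3 opt.py
```

```text
14 23 10 r [0.017 0.041 0.333] a [ 0.33  0.69 -0.64] j [ 0.94 -0.25  0.21] up [0.01 0.68 0.74]
   Btip up [-71.  21.  31.] low [-71.   6.  15.] pad root up [-79.   4.  47.] B back low [-78.   8.  14.] A tip low [ 16. -17.  35.] [ 10. -15.  34.] bodylow [-51. -66.  41.] [-89. -56.  33.] TCP [-32.3   0.4  35. ]
15 25 10 r [0.039 0.043 0.325] a [ 0.32  0.69 -0.64] j [ 0.95 -0.26  0.19] up [0.03 0.67 0.74]
   Btip up [-72.  22.  33.] low [-72.   7.  17.] pad root up [-79.   5.  49.] B back low [-79.   9.  16.] A tip low [ 16. -17.  35.] [  9. -15.  34.] bodylow [-52. -65.  42.] [-90. -55.  35.] TCP [-32.7   0.9  36. ]
13 27 10 r [0.041 0.04  0.293] a [ 0.29  0.7  -0.65] j [ 0.96 -0.24  0.17] up [0.03 0.67 0.74]
   Btip up [-73.  20.  35.] low [-74.   5.  19.] pad root up [-80.   3.  51.] B back low [-81.   7.  18.] A tip low [ 15. -17.  35.] [  8. -15.  34.] bodylow [-51. -66.  44.] [-89. -57.  37.] TCP [-33.5  -0.1  37.1]
```

Emit:
apply_moves(
  targets=[
    {"dp": [-0.0043,0,-0.0014],"angular": [0,0,0],"fingers": 1},
    {"dp": [-0.0043,0,-0.0014],"angular": [0,0,0],"fingers": 1},
    {"dp": [-0.0043,0,-0.0014],"angular": [0,0,0],"fingers": 1},
    {"dp": [-0.003,0,0],"angular": [0,0,0],"fingers": 1},
    {"dp": [0,0,0],"angular": [0,0,0],"fingers": 1},
  ],
)

```text
time_s: 9.75
eef_pos: [0.5295, -0.1126, 0.062]
ee_rot: [2.027, 1.522, -0.846]
force: [-4.6, -14.0, -1.2]
finger_gap: 0.0857
```

```bash
python3 look.py 10
```

```text
t 9.75 world [ 0.5295 -0.1126  0.062 ] lane [-30.7 -11.2  62. ] tip [-30.6   0.7  49.9] F [ -0.61 -14.78  -1.2 ] gap 85.7
q [ 0.73  0.86 -0.34  2.1  -0.97  0.63  1.11]
[[ 0.005  1.    -0.002]
 [ 0.702 -0.005 -0.712]
 [-0.712  0.002 -0.702]]
(360, 468, 3) (319, 319, 3)
```

View pics/v10.png

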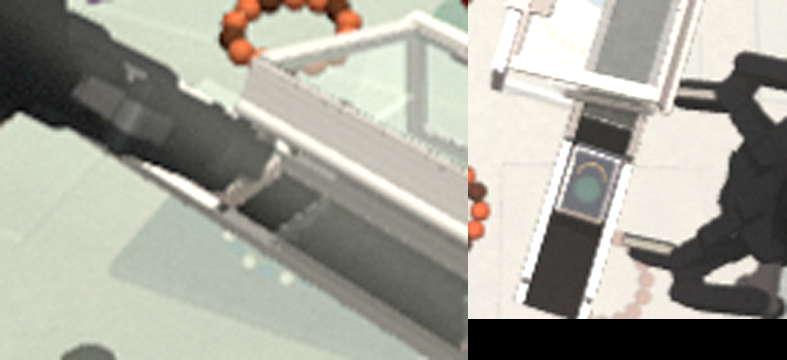

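Emit:
apply_moves(
  targets=[
    {"dp": [0.004,-0.001,-0.0003],"angular": [0.013,0.013,0.098],"fingers": 1},
    {"dp": [0.004,-0.0014,-0.0003],"angular": [0.013,0.013,0.098],"fingers": 1},
    {"dp": [0.004,-0.0018,-0.0003],"angular": [0.013,0.013,0.098],"fingers": 1},
    {"dp": [0,0,0],"angular": [0,0,0],"fingers": 1},
    {"dp": [0,0,0],"angular": [0,0,0],"fingers": 1},
  ],
)

```text
time_s: 10.48
eef_pos: [0.5347, -0.1146, 0.0621]
ee_rot: [2.221, 1.251, -0.729]
force: [0.2, 0.6, 0.3]
finger_gap: 0.0854
```

```bash
cat >> look.py <<'E'
p,Rt=st.__wrapped__() if hasattr(st,'__wrapped__') else (None,None)
E
sed -i '$d' look.py; sed -i 's/^st();/p,Rt=st();/' look.py; cat >> look.py <<'E'
T=lambda x,y,z:(p+Rt@np.array([x,y,z])).round(1)
print('B up',T(4,-42.7,-11),'low',T(4,-42.7,11),'root up',T(-20,-42.7,-11),'A contact',T(-9,52,-11),'A tip up',T(4,50,-11))
E
python3 look.py 11
```

```text
t 10.475 world [ 0.5347 -0.1146  0.0621] lane [-25.1 -11.7  62.1] tip [-20.8   0.4  51. ] F [-0.    0.58  0.34] gap 85.4
q [ 1.13  1.06 -0.92  2.22 -1.04  0.11  1.2 ]
[[ 0.253  0.967 -0.028]
 [ 0.711 -0.206 -0.672]
 [-0.656  0.15  -0.74 ]]
(360, 468, 3) (319, 319, 3)
B up [-65.1   7.3  61.2] low [-65.7  -7.5  45. ] root up [-71.2  -9.7  77. ] A contact [ 23.2 -21.4  84. ] A tip up [ 24.6 -11.8  75.2]
```

View pics/v11.png

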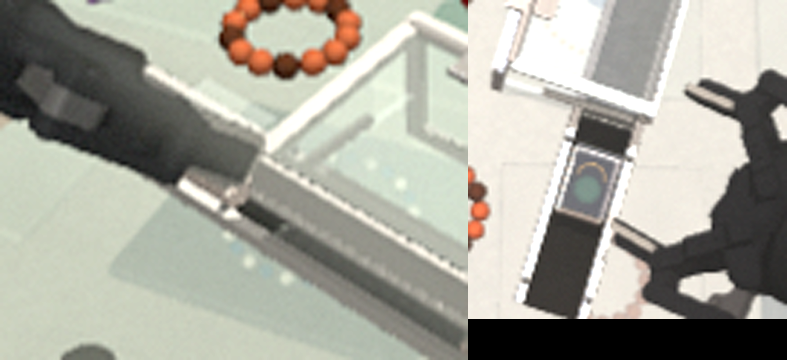

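```bash
cat > fit.py <<'E'
from h import *
import itertools
from scipy.optimize import least_squares
D=[([-1.3956896,0.60001234,-0.00251036,1.6000683,0.00180848,0.94287622,-0.07981057],[0.1805695,0.70174234,0.24752088],[0.19658199,1.56176194,-0.19872702]),
([-0.85,.63,.18,1.57,-.13,.96,.02],[.5846,.4561,.2477],[.722,1.447,-.723]),
([-.24,.48,.43,1.9,-.27,.81,.07],[.5975,-.0883,.2481],[1.395,1.077,-1.395]),
([.6,.57,.09,1.96,-.84,1.16,.97],[.5034,-.2032,.2463],[2.03,1.531,-.845]),
([.62,.81,-.04,2.06,-1.01,.87,1.23],[.5153,-.1668,.0816],[2.025,1.528,-.837]),
([.71,.92,-.28,2.09,-1.03,.64,1.22],[.5266,-.12,.0244],[2.026,1.53,-.839]),
([.73,.86,-.34,2.1,-.97,.63,1.11],[.5295,-.1126,.062],[2.027,1.522,-.846])]
o=ctrl.get_obs();D.append((list(o['q']),list(o['eef_pos']),list(o['ee_rot'])))
Rz=lambda t:R.from_euler('z',t).as_matrix();Ry=lambda t:R.from_euler('y',t).as_matrix()
END=np.array([[0,0,1],[0,1,0],[-1,0,0.]]).T # tool x along link z
def fk(p,q,s):
    h,a1,L1,a2,a2b,L2,a3,L3,ph,ph7,bx,by=p
    A=Rz(s[0]*q[0]+ph);P=np.array([bx,by,h]) 
    P=P+A@[a1,0,0]
    A=A@Ry(q[1]);A=A@Rz(s[1]*q[2]);P=P+A@[a2,0,L1]
    A=A@Ry(q[3]);P=P+A@[a2b,0,0]
    A=A@Rz(s[2]*q[4]);P=P+A@[0,0,L2]
    A=A@Ry(q[5]);P=P+A@[a3,0,L3]
    A=A@Rz(s[3]*q[6]+ph7)
    # tool: x=link z
    T=A@np.array([[0,0,1],[0,1,0],[1,0,0.]])@np.diag([1,1,-1])
    return P,T
def res(p,s):
    r=[]
    for i,(q,x,rv) in enumerate(D):
        P,T=fk(p,q,s);w=1
        r+=list((P-x)*1000/4);r+=list(R.from_matrix(R.from_rotvec(rv).as_matrix().T@T).as_rotvec()/.008)
    return np.array(r)
if __name__=='__main__':
    best=[]
    for s in itertools.product((1,-1),repeat=4):
      for ph7 in (0,1.57,3.14,-1.57):
        for ph in (0,1.57,-1.57,3.14):
          try:
            z=least_squares(res,[.3,0,.45,0,0,.45,0,.25,ph,ph7,0,0],args=(s,),max_nfev=60);best.append((z.cost,s,z.x))
          except Exception as e: pass
    best.sort(key=lambda t:t[0])
    for b in best[:3]: print(round(b[0],2),b[1],b[2].round(3))
    np.savez('fk.npz',p=best[0][2],s=best[0][1])
    print(res(best[0][2],best[0][1]).reshape(-1,6).round(1))
E
python3 fit.py
```

```text
41.42 (-1, -1, -1, -1) [ 0.218 -0.073  0.796 -0.026  0.101  0.512 -0.015  0.254 -0.017  1.556
  0.031 -0.022]
41.42 (-1, -1, -1, -1) [ 0.218 -0.073  0.796 -0.026  0.101  0.512 -0.015  0.254 -0.017  1.556
  0.031 -0.022]
41.42 (-1, -1, -1, -1) [ 0.218 -0.073  0.796 -0.026  0.101  0.512 -0.015  0.254 -0.017  1.556
  0.031 -0.022]
[[-3.1 -2.9  1.2  0.3  0.  -0. ]
 [ 2.2  1.7 -1.  -0.2  0.1 -0.8]
 [-1.5  0.6  2.8  1.2  0.2  1. ]
 [ 2.2 -1.  -2.6 -0.2 -0.6  1.9]
 [ 0.3  1.1 -1.8 -1.4 -0.5  1.1]
 [ 0.5  0.3 -0.7  0.6  0.3  1.3]
 [ 0.4  1.3 -0.3  0.3  0.5  1.1]
 [-0.9 -1.   2.3 -0.5 -0.3  1.6]]
```

```bash
python3 - <<'E'
s=open('fit.py').read()
s=s.replace("a3,L3,ph,ph7,bx,by=p","a3,L3,ph,ph7,y0,y1,y2,y3=p").replace("P=np.array([bx,by,h])","P=np.array([0,0,h])").replace("[a1,0,0]","[a1,y0,0]").replace("[a2,0,L1]","[a2,y1,L1]").replace("[0,0,L2]","[0,y2,L2]").replace("[a3,0,L3]","[a3,y3,L3]")
s=s.replace("repeat=4):","repeat=4):\n      if s!=(-1,-1,-1,-1): continue").replace("ph,ph7,0,0]","ph,ph7,0,0,0,0]").replace("return np.array(r)","return np.array(r+list(np.r_[p[1],p[3],p[4],p[6],p[10:]]*10))")
s=s.replace("print(res(best[0][2],best[0][1])","print(res(best[0][2],best[0][1])[:-8]")
open('fit.py','w').write(s)
E
python3 fit.py
```

```text
5.15 (-1, -1, -1, -1) [ 2.780e-01  1.000e-03  6.530e-01 -1.100e-02 -4.000e-03  4.510e-01
  4.000e-03  3.110e-01  6.280e+00  1.567e+00 -3.000e-02 -2.600e-02
 -0.000e+00 -0.000e+00]
5.15 (-1, -1, -1, -1) [ 2.780e-01  1.000e-03  6.530e-01 -1.100e-02 -4.000e-03  4.510e-01
  4.000e-03  3.110e-01 -3.000e-03  1.567e+00 -3.000e-02 -2.600e-02
 -0.000e+00 -0.000e+00]
5.15 (-1, -1, -1, -1) [ 2.780e-01  1.000e-03  6.530e-01 -1.100e-02 -4.000e-03  4.510e-01
  4.000e-03  3.110e-01 -3.000e-03  1.567e+00 -3.000e-02 -2.600e-02
 -0.000e+00 -0.000e+00]
[[ 0.4  0.   0.3 -0.1  0.  -0. ]
 [-0.7  0.3 -0.7 -0.5  0.1 -0.8]
 [ 0.6  0.1  0.3  0.9  0.2  1. ]
 [-0.  -0.5  0.6 -0.1 -0.6  0.7]
 [ 0.2  0.5  0.3 -1.2 -0.5 -0.1]
 [-0.3 -0.2 -0.1  0.7  0.3  0. ]
 [-0.4  0.5 -0.4  0.5  0.5 -0.1]
 [-0.  -0.2 -0.3 -0.2 -0.1  0.3]]
```

```bash
cat > ik.py <<'E'
from fit import *
z=np.load('fk.npz');FP,FS=z['p'],tuple(z['s'])
lo=np.array([-2.57,-.35,-1.29,.11,-1.05,.11,-2.63]);hi=np.array([2.57,1.97,1.29,2.56,4.19,1.86,2.63])
O,M=LT()
def ik(pl,Rl,seeds=12,q0=None,m=.08,rng=np.random.default_rng(0)):
    P=O+M@(np.array(pl)/1e3);Rw=M@Rl
    best=None
    S=([q0] if q0 is not None else [])+[rng.uniform(lo+.1,hi-.1) for _ in range(seeds)]
    for s in S:
        f=lambda q:np.r_[(fk(FP,q,FS)[0]-P)*100,R.from_matrix(Rw.T@fk(FP,q,FS)[1]).as_rotvec()*10,.02*(q-(lo+hi)/2)/(hi-lo)]
        r=least_squares(f,np.clip(s,lo+m+.01,hi-m-.01),bounds=(lo+m,hi-m),max_nfev=80)
        e=np.abs(r.fun[:6]).max()
        if e<.15:
            if best is None or r.cost<best[0]: best=(r.cost,r.x,e)
    return best
def ori(phi,psi,rho,flip=0):
    # yaw psi about z (positive: a turns towards -x), tilt phi below horizontal, roll rho about a raises A
    a=np.array([0,np.cos(phi),-np.sin(phi)]);j=np.array([1,0,0.]);w=np.cross(j,a) # up-ish
    j2=np.cos(rho)*j+np.sin(rho)*w
    if flip:j2=-j2
    T=np.column_stack([a,j2,np.cross(a,j2)])
    return R.from_euler('z',psi).as_matrix()@T
if __name__=='__main__':
    for flip in(0,1):
      for psi in(-30,-15,0,15):
        for phi in(15,30,45,60):
          out=[]
          for pl in((-33,-5,40),(50,-5,40)):
            b=ik(pl,ori(np.radians(phi),np.radians(psi),0,flip),10)
            out.append(None if b is None else b[1].round(2))
          print(flip,psi,phi,out)
E
python3 ik.py
```

```text
0 -30 15 [array([ 1.37,  1.51, -1.06,  2.3 ,  4.11,  0.24,  2.41]), None]
0 -30 30 [array([ 1.09,  1.14, -0.74,  2.35,  4.11,  0.48,  2.17]), array([ 1.15,  1.22, -0.94,  2.17,  4.11,  0.22,  2.12])]
0 -30 45 [array([ 0.8 ,  0.9 , -0.46,  2.36,  4.11,  0.49,  1.93]), array([ 0.94,  0.99, -0.74,  2.17,  4.11,  0.19,  1.91])]
0 -30 60 [array([ 1.07,  1.09, -1.18,  2.29,  1.75,  0.5 , -2.14]), array([ 0.98,  1.04, -1.04,  2.11,  1.45,  0.37, -1.83])]
0 -15 15 [array([ 1.26,  1.37, -0.91,  2.13, -0.97,  0.44,  1.23]), array([ 1.15,  1.32, -0.85,  1.96, -0.97,  0.56,  1.14])]
0 -15 30 [array([ 1.32,  1.38, -1.19,  2.17,  0.61,  0.21, -0.47]), array([ 1.06,  1.15, -0.78,  2.01, -0.97,  0.42,  1.03])]
0 -15 45 [array([ 1.17,  1.15, -1.08,  2.2 ,  0.95,  0.19, -0.95]), array([ 1.1 ,  1.16, -1.05,  2.02,  0.53,  0.27, -0.55])]
0 -15 60 [array([ 0.94,  0.93, -0.88,  2.21,  0.94,  0.19, -1.11]), array([ 0.91,  0.98, -0.89,  2.02,  0.64,  0.31, -0.8 ])]
0 0 15 [array([ 0.95,  1.18, -0.48,  1.98, -0.97,  0.94,  1.3 ]), array([ 0.88,  1.19, -0.48,  1.8 , -0.94,  1.01,  1.15])]
0 0 30 [array([ 0.88
[... 2103 characters left out ...]
7,  0.59, -2.01]), array([ 0.61,  0.92, -0.22,  1.92, -0.97,  0.75, -2.09])]
1 0 60 [array([ 0.52,  0.79, -0.2 ,  2.14, -0.97,  0.46, -2.12]), array([ 0.37,  0.82,  0.  ,  1.97, -0.97,  0.65, -2.18])]
1 15 15 [array([ 0.74,  1.15, -0.26,  1.84, -0.85,  1.23, -1.87]), array([ 0.71,  1.18, -0.3 ,  1.64, -0.82,  1.3 , -2.02])]
1 15 30 [array([ 0.6 ,  1.01, -0.11,  1.92, -0.9 ,  1.09, -1.84]), array([ 0.61,  1.05, -0.18,  1.72, -0.83,  1.14, -2.01])]
1 15 45 [array([ 0.55,  0.9 , -0.13,  1.99, -0.85,  0.85, -1.95]), array([ 0.47,  0.94, -0.04,  1.8 , -0.84,  0.98, -2.03])]
1 15 60 [array([ 0.43,  0.8 , -0.1 ,  2.06, -0.77,  0.62, -2.09]), array([ 0.41,  0.85, -0.08,  1.87, -0.67,  0.73, -2.23])]
```

Emit:
apply_moves(
  targets=[
    {"dp": [-0.03,0,0],"angular": [0,0,0],"fingers": 1},
    {"dp": [-0.03,0,0],"angular": [0,0,0],"fingers": 1},
    {"dp": [0,0,0],"angular": [-0.01,-0.014,-0.095],"fingers": 1},
    {"dp": [0,0,0],"angular": [-0.01,-0.014,-0.095],"fingers": 1},
    {"dp": [0,0,0],"angular": [-0.01,-0.014,-0.095],"fingers": 1},
    {"dp": [0,0,0],"angular": [0,0,0],"fingers": 1},
  ],
)

```text
time_s: 11.32
eef_pos: [0.5103, -0.15, 0.1025]
ee_rot: [2.01, 1.566, -0.848]
force: [0.4, 0.9, -1.2]
finger_gap: 0.0858
```

```bash
cat > to.py <<'E'
from ik import *
import sys
# usage: to.py x y z phi psi rho  -> rotvec in tool frame and shift in tool frame now
x,y,zz,phi,psi,rho=map(float,sys.argv[1:7])
p,Rt=st()
T=ori(*np.radians([phi,psi,rho]))
print('dp tool mm',(Rt.T@(np.array([x,y,zz])-p)).round(1),'rot tool',R.from_matrix(Rt.T@T).as_rotvec().round(3),'dp in target axes',(T.T@(np.array([x,y,zz])-p)).round(1))
o=ctrl.get_obs();b=ik([x,y,zz],T,3,q0=o['q'],m=.02);print('ik',None if b is None else b[1].round(2))
E
python3 to.py -31.5 -67 78 45 0 0; for k in "-33 5 40 30 0 10" "50 5 40 30 0 10"; do python3 - $k <<'E'
import sys
from ik import *
a=list(map(float,sys.argv[1:]));b=ik(a[:3],ori(*np.radians(a[3:])),10,m=.04);print(k if 0 else a,b and b[1].round(2))
E
done; python3 look.py 12
```

```text
t 11.325 world [ 0.5103 -0.15    0.1025] lane [-38.9 -52.5 102.5] tip [-39.4 -40.5  90.6] F [ 0.19  0.96 -1.23] gap 85.8
q [ 0.86  0.81 -0.44  2.05 -0.71  0.71  0.88]
[[-0.029  1.     0.002]
 [ 0.708  0.022 -0.706]
 [-0.706 -0.019 -0.708]]
dp tool mm [ 6.8  7.6 27.6] rot tool [ 0.002 -0.002  0.029] dp in target axes [ 7.1  7.4 27.6]
ik [ 0.83  0.84 -0.35  2.05 -0.8   0.71  1.01]
[-33.0, 5.0, 40.0, 30.0, 0.0, 10.0] [ 0.85  1.03 -0.43  2.05 -1.01  0.75  1.43]
[50.0, 5.0, 40.0, 30.0, 0.0, 10.0] [ 0.76  1.04 -0.38  1.88 -0.97  0.86  1.29]
t 11.325 world [ 0.5103 -0.15    0.1025] lane [-38.9 -52.5 102.5] tip [-39.4 -40.5  90.6] F [ 0.19  0.96 -1.23] gap 85.8
q [ 0.86  0.81 -0.44  2.05 -0.71  0.71  0.88]
[[-0.029  1.     0.002]
 [ 0.708  0.022 -0.706]
 [-0.706 -0.019 -0.708]]
(360, 468, 3) (319, 319, 3)
B up [-81.8 -42.9 108.3] low [-81.7 -58.4  92.7] root up [-81.1 -59.9 125.3] A contact [ 13.3 -50.  115.7] A tip up [ 10.9 -40.8 106.6]
```

View pics/v12.png

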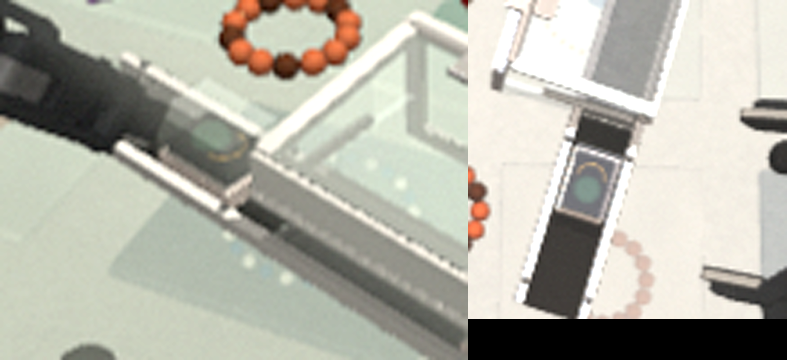

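Emit:
apply_moves(
  targets=[
    {"dp": [0.007,0.008,0.028],"angular": [0,0,0.029],"fingers": 1},
    {"dp": [0,0,0],"angular": [0,0,0],"fingers": 1},
    {"dp": [0.025,0,0.001],"angular": [0,0,0],"fingers": 1},
    {"dp": [0.025,0,0.001],"angular": [0,0,0],"fingers": 1},
    {"dp": [0.015,0,0.001],"angular": [0,0,0],"fingers": 1},
    {"dp": [0,0,0],"angular": [0,0,0],"fingers": 1},
    {"dp": [0,0,0],"angular": [0,0,0],"fingers": 1},
  ],
)

```text
time_s: 12.3
eef_pos: [0.5234, -0.1256, 0.0291]
ee_rot: [2.035, 1.533, -0.839]
force: [-0.5, -0.6, -0.4]
finger_gap: 0.085
```

```bash
python3 to.py -30.5 -7.6 12.6 45 0 0
```

```text
t 12.3 world [ 0.5234 -0.1256  0.0291] lane [-33.  -25.4  29.1] tip [-33.  -13.3  17.2] F [-0.33 -0.68 -0.44] gap 85.0
q [ 0.87  0.95 -0.51  2.07 -0.78  0.52  0.98]
[[ 0.     1.    -0.004]
 [ 0.71  -0.003 -0.704]
 [-0.704 -0.002 -0.71 ]]
dp tool mm [24.3  2.5 -0.8] rot tool [-0.004 -0.005 -0.   ] dp in target axes [24.3  2.5 -0.9]
ik [ 0.8   0.97 -0.45  2.08 -0.91  0.51  1.09]
```

Emit:
apply_moves(
  targets=[
    {"dp": [0.012,0.0025,0],"angular": [-0.004,-0.005,0],"fingers": 1},
    {"dp": [0.012,0,0],"angular": [0,0,0],"fingers": 1},
    {"dp": [0,0,0],"angular": [0,0,0],"fingers": 1},
    {"dp": [0,0,0],"angular": [0,0,0],"fingers": 1},
  ],
)

```text
time_s: 12.8
eef_pos: [0.5303, -0.1093, 0.0116]
ee_rot: [2.028, 1.532, -0.84]
force: [0.4, -0.8, -0.5]
finger_gap: 0.0852
```

```bash
python3 to.py -30.5 -7.6 12.6 45 0 0
```

```text
t 12.8 world [ 0.5303 -0.1093  0.0116] lane [-30.8  -7.8  11.6] tip [-30.8   4.2  -0.4] F [ 0.58 -0.67 -0.49] gap 85.2
q [ 0.85  0.99 -0.53  2.08 -0.8   0.47  0.99]
[[-0.001  1.     0.   ]
 [ 0.707  0.001 -0.707]
 [-0.707 -0.    -0.707]]
dp tool mm [-0.5  0.3 -0.8] rot tool [ 0.    -0.     0.001] dp in target axes [-0.5  0.3 -0.8]
ik [ 0.8   0.97 -0.45  2.08 -0.9   0.51  1.09]
```

Emit:
apply_moves(
  targets=[
    {"dp": [-0.004,0,-0.0031],"angular": [0,0,0],"fingers": 1},
    {"dp": [-0.004,0,-0.0031],"angular": [0,0,0],"fingers": 1},
    {"dp": [-0.004,0,-0.0031],"angular": [0,0,0],"fingers": 1},
    {"dp": [-0.004,0,-0.0031],"angular": [0,0,0],"fingers": 1},
    {"dp": [-0.004,0,-0.0031],"angular": [0,0,0],"fingers": 1},
    {"dp": [-0.004,0,-0.0031],"angular": [0,0,0],"fingers": 1},
    {"dp": [0,0,0],"angular": [0,0,0],"fingers": 1},
  ],
)

```text
time_s: 13.68
eef_pos: [0.5288, -0.1151, 0.0415]
ee_rot: [2.028, 1.527, -0.844]
force: [-3.4, -5.4, -3.5]
finger_gap: 0.0853
```

```bash
python3 look.py 13
```

```text
t 13.675 world [ 0.5288 -0.1151  0.0415] lane [-30.6 -13.8  41.5] tip [-30.6  -1.9  29.5] F [-1.77 -6.17 -3.53] gap 85.3
q [ 0.85  0.93 -0.51  2.08 -0.79  0.52  0.96]
[[ 0.002  1.    -0.001]
 [ 0.705 -0.002 -0.709]
 [-0.709  0.    -0.705]]
(360, 468, 3) (319, 319, 3)
B up [-73.3  -3.1  46.4] low [-73.4 -18.7  30.9] root up [-73.4 -20.   63.5] A contact [ 21.4 -12.5  55.7] A tip up [19.4 -3.3 46.4]
```

View pics/v13.png

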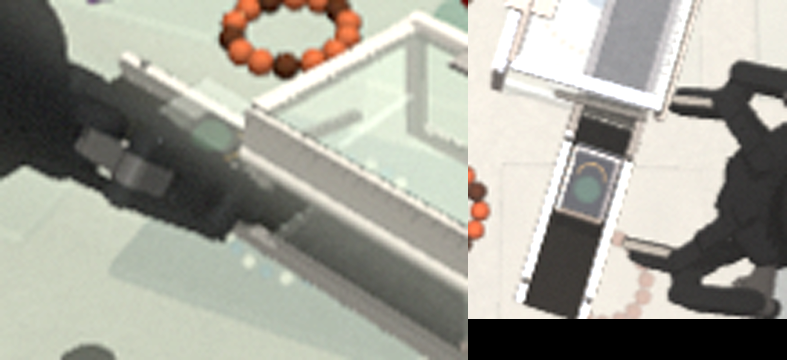

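Emit:
apply_moves(
  targets=[
    {"dp": [0.0003,0,-0.0019],"angular": [0,0.065,0],"fingers": 1},
    {"dp": [0.0003,0,-0.0019],"angular": [0,0.065,0],"fingers": 1},
    {"dp": [0.0003,0,-0.0019],"angular": [0,0.065,0],"fingers": 1},
    {"dp": [0,0,-0.001],"angular": [0,0.065,0],"fingers": 1},
    {"dp": [0,0,0],"angular": [0,0,0],"fingers": 1},
  ],
)

```text
time_s: 14.4
eef_pos: [0.5311, -0.1118, 0.0444]
ee_rot: [2.21, 1.659, -0.598]
force: [-3.9, -10.1, -4.3]
finger_gap: 0.0853
```

```bash
python3 look.py 14
```

```text
t 14.4 world [ 0.5311 -0.1118  0.0444] lane [-29.4 -10.   44.4] tip [-29.3   4.7  35.9] F [ -0.99 -10.78  -4.34] gap 85.3
q [ 0.98  1.07 -0.61  2.03 -0.81  0.66  1.05]
[[ 0.005  1.    -0.003]
 [ 0.864 -0.006 -0.504]
 [-0.504 -0.001 -0.864]]
(360, 468, 3) (319, 319, 3)
B up [-72.   -0.8  51.9] low [-72.1 -11.9  32.9] root up [-72.1 -21.5  64. ] A contact [ 22.6 -12.6  58.4] A tip up [20.7 -1.3 51.9]
```

View pics/v14.png

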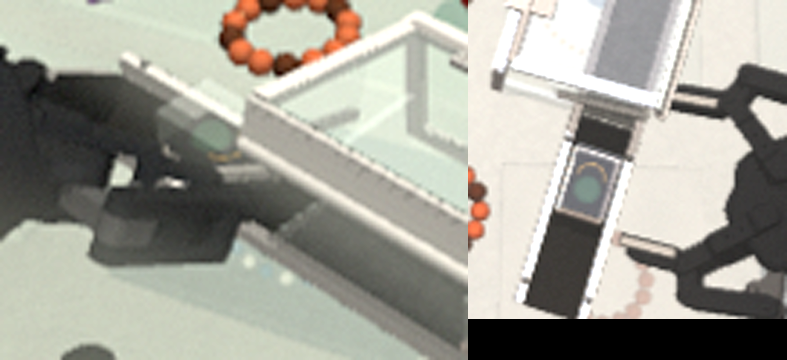

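Emit:
apply_moves(
  targets=[
    {"dp": [-0.0005,0,-0.001],"angular": [0,0.085,0],"fingers": 1},
    {"dp": [-0.0005,0,-0.001],"angular": [0,0.085,0],"fingers": 1},
    {"dp": [0.004,0,-0.0018],"angular": [0,0,0],"fingers": 1},
    {"dp": [0.004,0,-0.0018],"angular": [0,0,0],"fingers": 1},
    {"dp": [0,0,0],"angular": [0,0,0],"fingers": 1},
  ],
)

```text
time_s: 15.12
eef_pos: [0.5337, -0.1004, 0.0492]
ee_rot: [2.312, 1.744, -0.418]
force: [0.2, -4.2, -3.1]
finger_gap: 0.0853
```

```bash
python3 look.py 15
```

```text
t 15.125 world [ 0.5337 -0.1004  0.0492] lane [-30.    1.7  49.2] tip [-30.   17.6  43.2] F [ 1.3  -3.97 -3.08] gap 85.3
q [ 1.03  1.17 -0.66  2.   -0.82  0.75  1.1 ]
[[ 0.001  1.     0.   ]
 [ 0.937 -0.001 -0.35 ]
 [-0.35   0.001 -0.937]]
(360, 468, 3) (319, 319, 3)
B up [-72.7   9.3  58. ] low [-72.7   1.6  37.4] root up [-72.7 -13.2  66.4] A contact [22.  -2.9 62.7] A tip up [20.   9.3 58.1]
```

View pics/v15.png

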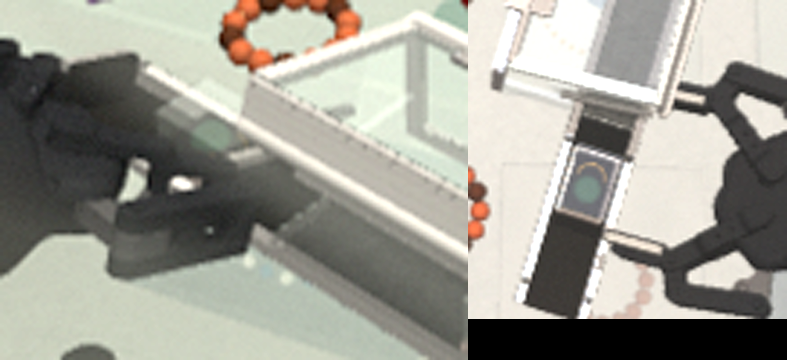

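```bash
cat > o2.py <<'E'
from ik import *
C=np.array([0,-10,61.5])
q0=ctrl.get_obs()['q']
for phi,rho in((20,10),(20,13),(24,10),(24,13),(28,10),(28,7)):
  T=ori(*np.radians([phi,0,rho]))
  for xa in(-22,-28):
    At=np.array([xa,56,-11.]);B=lambda x,y,z:(C+T@(np.array([x,y,z])-At)).round(0)
    sh=np.array([-72.5-B(4,-42.7,11)[0],0,0]);C2=C+sh
    B=lambda x,y,z:(C2+T@(np.array([x,y,z])-At)).round(0)
    tcp=C2+T@(-At)
    b=ik(tcp,T,2,q0=q0,m=.03);b2=ik(tcp+[85,0,0],T,2,q0=q0,m=.03)
    print(phi,rho,xa,'Bup',B(4,-42.7,-11),'Blow',B(4,-42.7,11),'Bback low',B(-20,-50,11),'Atip low',B(4,43,11),B(4,57,11),'body',B(-56,-40,40),B(-56,40,40),'C.x',C2[0].round(0),'tcp',tcp.round(1), b is not None and b[1][4:6].round(2),b2 is not None and b2[1][4:6].round(2))
E
python3 o2.py
```

```text
20 10 -22 Bup [-77.   9.  37.] Blow [-73.   1.  16.] Bback low [-80. -22.  23.] Atip low [12.  6. 30.] [25.  7. 32.] body [-65. -65.  10.] [ 14. -60.  23.] C.x 20.0 tcp [-32.7   3.6  34.7] [-0.86  0.76] [-0.79  0.84]
20 10 -28 Bup [-77.  14.  34.] Blow [-73.   7.  14.] Bback low [-80. -16.  21.] Atip low [12. 12. 28.] [25. 13. 30.] body [-65. -59.   8.] [ 14. -54.  21.] C.x 20.0 tcp [-32.7   9.3  32.6] [-1.02  0.88] [-0.96  0.95]
20 13 -22 Bup [-78.   7.  32.] Blow [-73.  -0.  12.] Bback low [-80. -24.  18.] Atip low [11.  6. 30.] [24.  7. 33.] body [-64. -66.   6.] [ 14. -60.  23.] C.x 18.0 tcp [-33.6   2.7  32.1] [-0.9   0.79] [-0.78  0.83]
20 13 -28 Bup [-78.  12.  30.] Blow [-73.   5.  10.] Bback low [-80. -18.  16.] Atip low [11. 12. 28.] [24. 13. 31.] body [-64. -61.   4.] [ 14. -55.  21.] C.x 18.0 tcp [-33.6   8.3  30. ] [-1.02  0.88] [-0.81  0.83]
24 10 -22 Bup [-77.   7.  35.] Blow [-73.  -2.  15.] Bback low [-80. -24.  24.] Atip low [12.  4. 29.] [25.  5. 31.] body [-65. -68.  14.] [ 14. -63.  27.] C.x 20.0 tcp [-32.7   1.7  33.8] [-1.02  0.85] [-0.94  0.9 ]
24 10 -28 Bup [
[... 801 characters left out ...]
tcp [-32.7  -0.2  33. ] [-1.02  0.8 ] [-0.79  0.77]
28 10 -28 Bup [-77.  10.  31.] Blow [-73.   0.  12.] Bback low [-80. -22.  22.] Atip low [12.  7. 25.] [25.  8. 28.] body [-65. -66.  16.] [ 14. -60.  28.] C.x 20.0 tcp [-32.7   5.1  30.2] [-0.92  0.7 ] [-0.99  0.89]
28 7 -22 Bup [-75.   7.  39.] Blow [-73.  -3.  19.] Bback low [-80. -25.  30.] Atip low [12.  2. 29.] [26.  3. 30.] body [-67. -69.  22.] [ 13. -65.  31.] C.x 22.0 tcp [-31.7   1.1  35.5] [-0.93  0.72] [-0.82  0.79]
28 7 -28 Bup [-75.  13.  36.] Blow [-73.   2.  17.] Bback low [-80. -19.  27.] Atip low [12.  7. 26.] [26.  8. 27.] body [-67. -64.  20.] [ 13. -59.  28.] C.x 22.0 tcp [-31.7   6.4  32.7] [-0.95  0.72] [-0.97  0.88]
```

```bash
python3 to.py -32 11.5 30 28 0 8
```

```text
t 15.225 world [ 0.5337 -0.1003  0.0493] lane [-30.1   1.7  49.3] tip [-30.   17.6  43.3] F [ 2.69 -3.44 -4.04] gap 85.7
q [ 1.03  1.17 -0.66  2.   -0.82  0.75  1.1 ]
[[ 0.001  1.     0.001]
 [ 0.937 -0.    -0.35 ]
 [-0.35   0.001 -0.937]]
dp tool mm [15.9 -2.  14.6] rot tool [-0.139 -0.131 -0.01 ] dp in target axes [17.7 -3.7 12. ]
ik [ 0.9   1.09 -0.52  2.04 -0.96  0.71  1.36]
```

Emit:
apply_moves(
  targets=[
    {"dp": [0.0034,-0.0004,0.0029],"angular": [-0.028,-0.027,-0.002],"fingers": 1},
    {"dp": [0.0034,-0.0005,0.0028],"angular": [-0.028,-0.027,-0.002],"fingers": 1},
    {"dp": [0.0034,-0.0006,0.0027],"angular": [-0.028,-0.027,-0.002],"fingers": 1},
    {"dp": [0,0,0],"angular": [0,0,0],"fingers": 1},
  ],
)

```text
time_s: 15.72
eef_pos: [0.5338, -0.0935, 0.0377]
ee_rot: [2.201, 1.699, -0.423]
force: [1.8, -3.5, -3.7]
finger_gap: 0.0854
```

```bash
python3 look.py 16
```

```text
t 15.725 world [ 0.5338 -0.0935  0.0377] lane [-31.8   8.3  37.7] tip [-31.8  23.7  30.5] F [ 2.7  -2.84 -3.71] gap 85.4
q [ 1.01  1.15 -0.66  2.02 -0.8   0.67  1.16]
[[-0.003  0.996  0.085]
 [ 0.905  0.039 -0.423]
 [-0.424  0.076 -0.902]]
(360, 468, 3) (319, 319, 3)
B up [-75.3  14.9  42.7] low [-73.4   5.6  22.8] root up [-75.2  -6.8  52.8] A contact [19.1  6.8 55.4] A tip up [17.1 18.5 49.7]
```

View pics/v16.png

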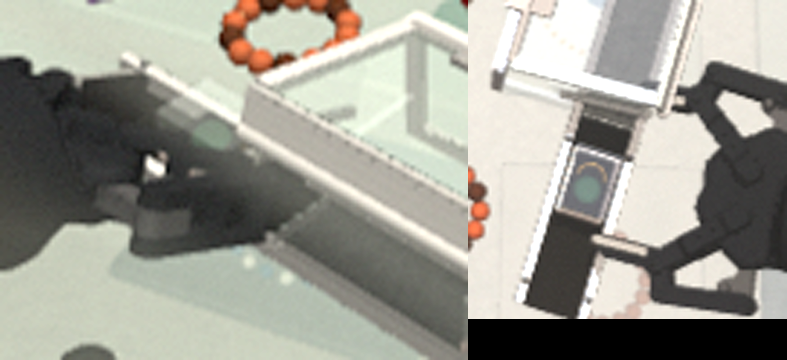

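Emit:
apply_moves(
  targets=[
    {"dp": [0.0025,-0.0005,0.0026],"angular": [-0.028,-0.02,-0.002],"fingers": 1},
    {"dp": [0.0025,-0.0005,0.0026],"angular": [-0.028,-0.02,-0.002],"fingers": 1},
    {"dp": [0,0,0],"angular": [0,0,0],"fingers": 1},
  ],
)

```text
time_s: 16.2
eef_pos: [0.5339, -0.0916, 0.0303]
ee_rot: [2.136, 1.674, -0.413]
force: [0.1, -5.3, -3.9]
finger_gap: 0.0855
```

```bash
python3 look.py 17
```

```text
t 16.2 world [ 0.5339 -0.0916  0.0303] lane [-32.3  10.2  30.3] tip [-32.3  25.3  22.5] F [ 1.53 -5.05 -3.87] gap 85.5
q [ 1.    1.14 -0.67  2.03 -0.79  0.62  1.19]
[[-0.002  0.99   0.141]
 [ 0.888  0.066 -0.456]
 [-0.46   0.124 -0.879]]
(360, 468, 3) (319, 319, 3)
B up [-76.1  15.9  32.8] low [-73.    5.9  13.5] root up [-76.   -5.4  43.9] A contact [17.7 10.6 50.6] A tip up [15.7 22.  44.3]
```

View pics/v17.png

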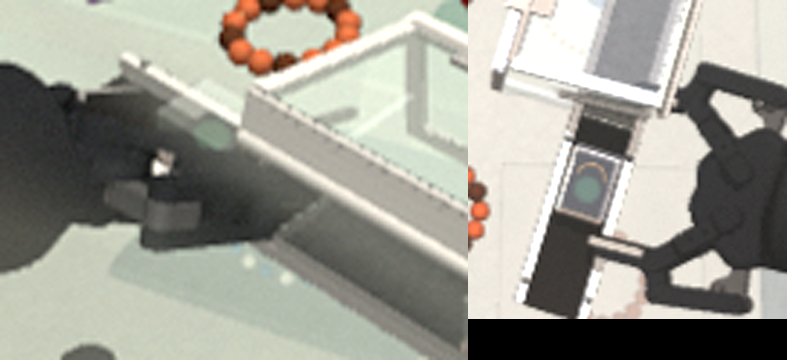

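Emit:
apply_moves(
  targets=[
    {"dp": [0,0.004,0.0006],"angular": [0,0,0],"fingers": 1},
    {"dp": [0,0.004,0.0006],"angular": [0,0,0],"fingers": 1},
    {"dp": [0,0.004,0.0006],"angular": [0,0,0],"fingers": 1},
    {"dp": [0,0.004,0.0006],"angular": [0,0,0],"fingers": 1},
  ],
)

```text
time_s: 16.8
eef_pos: [0.5491, -0.095, 0.0307]
ee_rot: [2.137, 1.677, -0.411]
force: [-4.7, -0.3, -2.2]
finger_gap: 0.0854
```

```bash
python3 look.py 18
```

```text
t 16.8 world [ 0.5491 -0.095   0.0307] lane [-16.7  11.1  30.7] tip [-16.7  26.2  22.9] F [-4.41 -1.55 -2.15] gap 85.4
q [ 0.98  1.14 -0.66  1.99 -0.78  0.65  1.17]
[[-0.004  0.99   0.14 ]
 [ 0.889  0.068 -0.453]
 [-0.458  0.123 -0.88 ]]
(360, 468, 3) (319, 319, 3)
B up [-60.5  16.7  33.3] low [-57.4   6.7  14. ] root up [-60.4  -4.6  44.3] A contact [33.3 11.6 50.9] A tip up [31.3 23.  44.7]
```

View pics/v18.png

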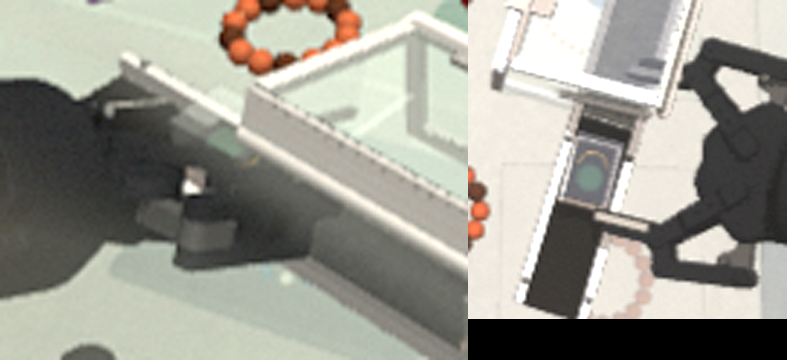

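Emit:
apply_moves(
  targets=[
    {"dp": [0,0.004,0.0006],"angular": [0,0,0],"fingers": 1},
    {"dp": [0,0.004,0.0006],"angular": [0,0,0],"fingers": 1},
    {"dp": [0,0.004,0.0006],"angular": [0,0,0],"fingers": 1},
    {"dp": [0,0.004,0.0006],"angular": [0,0,0],"fingers": 1},
    {"dp": [0,0.004,0.0006],"angular": [0,0,0],"fingers": 1},
  ],
)

```text
time_s: 17.52
eef_pos: [0.569, -0.1012, 0.0303]
ee_rot: [2.137, 1.676, -0.412]
force: [-4.6, -0.3, -2.5]
finger_gap: 0.0856
```

```bash
python3 look.py 19
```

```text
t 17.525 world [ 0.569  -0.1012  0.0303] lane [ 4.1 10.5 30.3] tip [ 4.1 25.6 22.5] F [-4.29 -1.54 -2.53] gap 85.6
q [ 0.96  1.14 -0.65  1.95 -0.77  0.68  1.14]
[[-0.003  0.99   0.14 ]
 [ 0.888  0.066 -0.454]
 [-0.459  0.123 -0.88 ]]
(360, 468, 3) (319, 319, 3)
B up [-39.7  16.2  32.9] low [-36.6   6.3  13.6] root up [-39.6  -5.1  43.9] A contact [54.1 11.  50.6] A tip up [52.1 22.4 44.3]
```

View pics/v19.png

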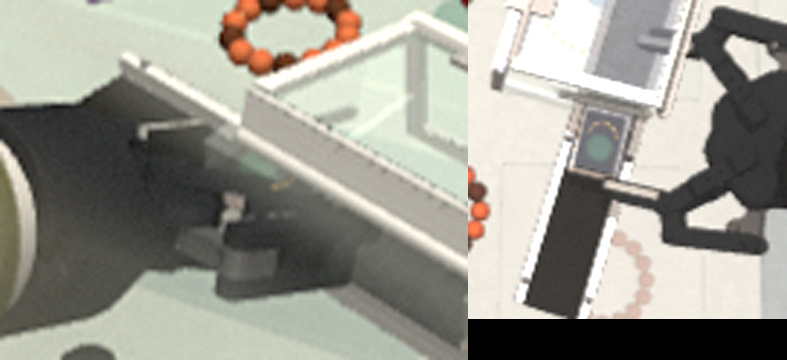

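Emit:
apply_moves(
  targets=[
    {"dp": [0,0.004,0.0006],"angular": [0,0,0],"fingers": 1},
    {"dp": [0,0.004,0.0006],"angular": [0,0,0],"fingers": 1},
    {"dp": [0,0.004,0.0006],"angular": [0,0,0],"fingers": 1},
    {"dp": [0,0.004,0.0006],"angular": [0,0,0],"fingers": 1},
    {"dp": [0,0.004,0.0006],"angular": [0,0,0],"fingers": 1},
  ],
)

```text
time_s: 18.25
eef_pos: [0.5884, -0.1067, 0.0302]
ee_rot: [2.137, 1.676, -0.412]
force: [-3.7, -1.0, -2.0]
finger_gap: 0.0854
```

```bash
python3 look.py 20
```

```text
t 18.25 world [ 0.5884 -0.1067  0.0302] lane [24.3 10.5 30.2] tip [24.3 25.7 22.4] F [-3.26 -2.01 -1.97] gap 85.4
q [ 0.94  1.14 -0.64  1.9  -0.77  0.7   1.12]
[[-0.003  0.99   0.14 ]
 [ 0.889  0.067 -0.454]
 [-0.459  0.123 -0.88 ]]
(360, 468, 3) (319, 319, 3)
B up [-19.5  16.3  32.8] low [-16.4   6.3  13.4] root up [-19.4  -5.1  43.8] A contact [74.3 11.  50.4] A tip up [72.3 22.4 44.2]
```

View pics/v20.png

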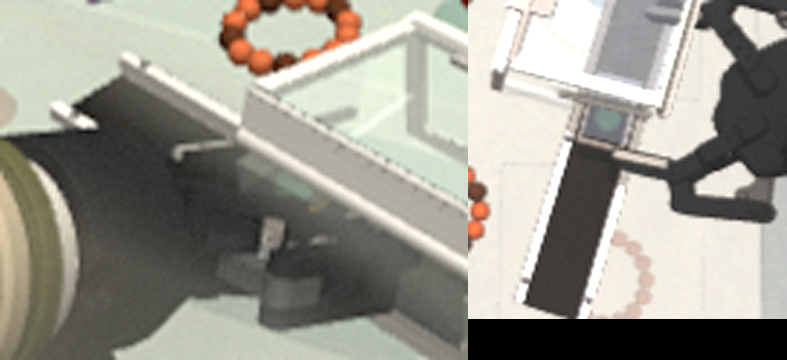

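Emit:
apply_moves(
  targets=[
    {"dp": [0,0.004,0.0006],"angular": [0,0,0],"fingers": 1},
    {"dp": [0,0.004,0.0006],"angular": [0,0,0],"fingers": 1},
    {"dp": [0,0.003,0.0004],"angular": [0,0,0],"fingers": 0.96},
    {"dp": [0,0.003,0.0004],"angular": [0,0,0],"fingers": 0.92},
    {"dp": [0,0.003,0.0004],"angular": [0,0,0],"fingers": 0.88},
    {"dp": [0,0,0],"angular": [0,0,0],"fingers": 0.88},
  ],
)

```text
time_s: 19.1
eef_pos: [0.6052, -0.1121, 0.0298]
ee_rot: [2.137, 1.674, -0.413]
force: [-3.6, -2.6, -2.2]
finger_gap: 0.0752
```

```bash
python3 look.py 21
```

```text
t 19.1 world [ 0.6052 -0.1121  0.0298] lane [42.  10.  29.8] tip [42.  25.1 22. ] F [-2.75 -3.45 -2.18] gap 75.2
q [ 0.92  1.14 -0.63  1.87 -0.76  0.73  1.1 ]
[[-0.001  0.99   0.14 ]
 [ 0.888  0.065 -0.455]
 [-0.46   0.124 -0.879]]
(360, 468, 3) (319, 319, 3)
B up [-1.8 15.7 32.4] low [ 1.2  5.7 13. ] root up [-1.8 -5.6 43.4] A contact [92.  10.4 50.1] A tip up [90.  21.8 43.9]
```

View pics/v21.png

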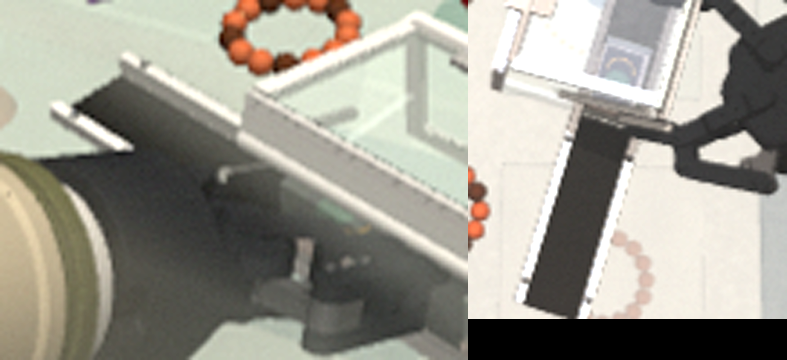

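Emit:
apply_moves(
  targets=[
    {"dp": [0,0.002,0.0003],"angular": [0,0,0],"fingers": 0.85},
    {"dp": [0,0.002,0.0003],"angular": [0,0,0],"fingers": 0.82},
    {"dp": [0,0.001,0.0001],"angular": [0,0,0],"fingers": 0.79},
    {"dp": [0,0,0],"angular": [0,0,0],"fingers": 0.79},
    {"dp": [0,0,0],"angular": [0,0,0],"fingers": 0.79},
  ],
)

```text
time_s: 19.82
eef_pos: [0.6105, -0.1149, 0.0294]
ee_rot: [2.139, 1.67, -0.415]
force: [-2.6, -7.5, -3.2]
finger_gap: 0.0674
```

```bash
python3 look.py 22; python3 - <<'E'
from h import *
for k in('0','22'):
    im=np.load(f't{k}.npz')['im'][40:215,230:345]
    cv2.imwrite(f'pics/w{k}.png',cv2.convertScaleAbs(cv2.resize(im,None,fx=3.4,fy=3.4,interpolation=cv2.INTER_CUBIC)[:,:,::-1],alpha=1.2))
a=cv2.imread('pics/w0.png');b=cv2.imread('pics/w22.png');cv2.imwrite('pics/w.png',np.hstack([a,b]))
E
```

```text
t 19.825 world [ 0.6105 -0.1149  0.0294] lane [47.9  8.8 29.4] tip [47.9 23.9 21.6] F [-0.44 -7.94 -3.19] gap 67.4
q [ 0.92  1.14 -0.62  1.85 -0.76  0.73  1.09]
[[ 0.001  0.99   0.139]
 [ 0.887  0.063 -0.457]
 [-0.461  0.124 -0.879]]
(360, 468, 3) (319, 319, 3)
B up [ 4.1 14.7 31.9] low [ 7.1  4.6 12.6] root up [ 4.  -6.6 43. ] A contact [97.8  9.1 49.7] A tip up [95.9 20.5 43.4]Traceback (most recent call last):
  File "<stdin>", line 3, in <module>
    fid = stack.enter_context(open(os.fspath(file), "rb"))
                              ~~~~^^^^^^^^^^^^^^^^^^^^^^^
FileNotFoundError: [Errno 2] No such file or directory: 't0.npz'
```

```bash
python3 - <<'E'
from h import *
L=[]
for k in('top0','t22'):
    im=np.load(f'{k}.npz')['im'][40:215,230:345]
    L.append(cv2.convertScaleAbs(cv2.resize(im,None,fx=3.4,fy=3.4,interpolation=cv2.INTER_CUBIC)[:,:,::-1],alpha=1.2))
cv2.imwrite('pics/w.png',np.hstack(L))
E
```

View pics/w.png

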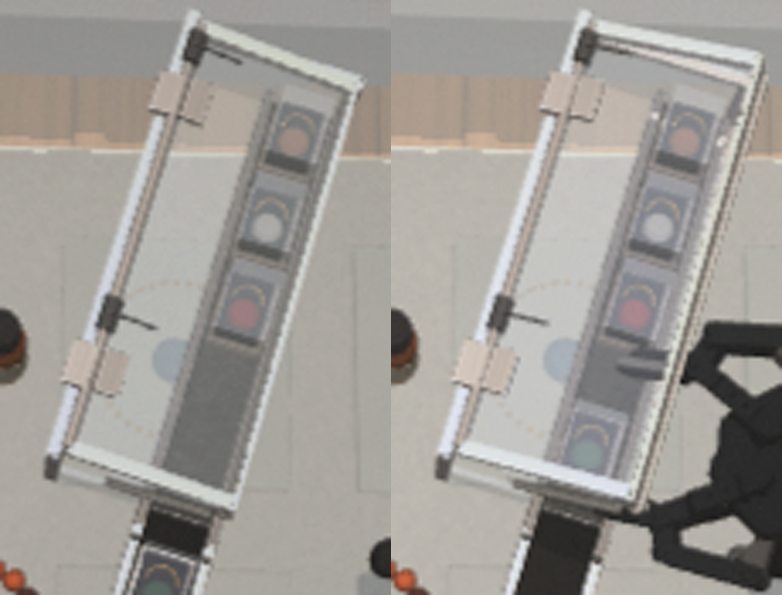

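View pics/v22.png

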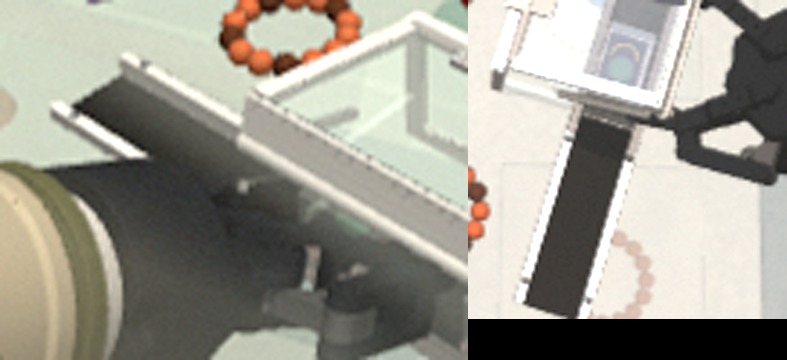

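```bash
python3 - <<'E'
from h import *
O,M=LT()
f=lambda u,v:(M.T@(onplane('top',u,v,.025)-O)*1e3).round(1)
print(f(276.2,215.3),f(288,173))
im=np.load('t22.npz')['im'][150:195,265:310]
cv2.imwrite('pics/bx.png',cv2.convertScaleAbs(cv2.resize(im,None,fx=12,fy=12,interpolation=cv2.INTER_CUBIC)[:,:,::-1],alpha=1.3))
E
```

```text
[-51.7  21.6  25. ] [31.  22.8 25. ]
```

View pics/bx.png

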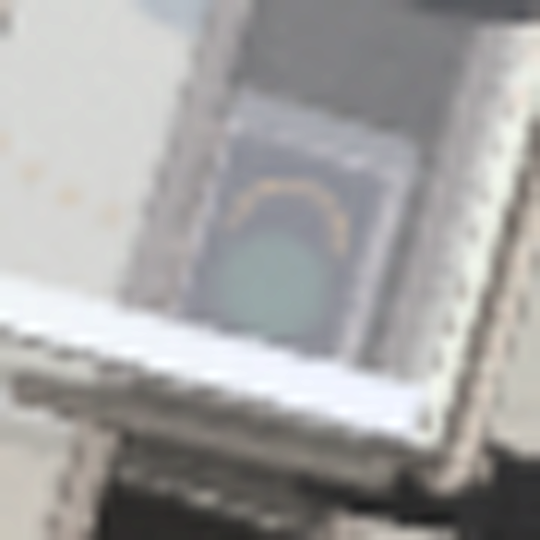

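Emit:
apply_moves(
  targets=[
    {"dp": [0,0,0],"angular": [0,0,0],"fingers": 0.76},
    {"dp": [0,0,0],"angular": [0,0,0],"fingers": 0.73},
    {"dp": [0,0,0],"angular": [0,0,0],"fingers": 0.72},
    {"dp": [0,0,0],"angular": [0,0,0],"fingers": 0.72},
    {"dp": [0,-0.003,-0.0004],"angular": [0,0,0],"fingers": 0.72},
    {"dp": [0,-0.003,-0.0004],"angular": [0,0,0],"fingers": 0.72},
    {"dp": [0,0,0],"angular": [0,0,0],"fingers": 0.72},
  ],
)

```text
time_s: 20.8
eef_pos: [0.6031, -0.1111, 0.03]
ee_rot: [2.137, 1.676, -0.412]
force: [-4.8, -4.0, -2.7]
finger_gap: 0.0616
```

```bash
python3 look.py 23; python3 - <<'E'
from h import *
im=np.load('t23.npz')['im'][120:200,255:325]
cv2.imwrite('pics/bx2.png',cv2.convertScaleAbs(cv2.resize(im,None,fx=7,fy=7,interpolation=cv2.INTER_CUBIC)[:,:,::-1],alpha=1.3))
E
```

```text
t 20.8 world [ 0.6031 -0.1111  0.03  ] lane [39.6 10.4 30. ] tip [39.6 25.5 22.2] F [-3.52 -5.12 -2.71] gap 61.6
q [ 0.93  1.14 -0.63  1.87 -0.76  0.73  1.1 ]
[[-0.003  0.99   0.14 ]
 [ 0.888  0.067 -0.454]
 [-0.459  0.123 -0.88 ]]
(360, 468, 3) (319, 319, 3)
B up [-4.2 16.1 32.6] low [-1.1  6.1 13.3] root up [-4.1 -5.2 43.6] A contact [89.6 10.9 50.2] A tip up [87.6 22.3 44. ]
```

View pics/bx2.png

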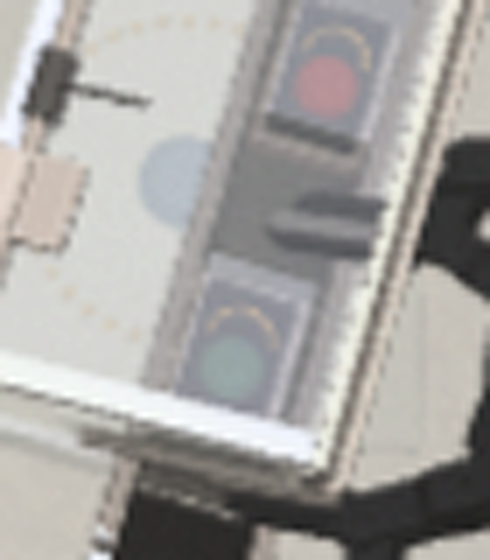

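Emit:
apply_moves(
  targets=[
    {"dp": [-0.012,0,0],"angular": [0,0,0],"fingers": 0.72},
    {"dp": [-0.02,0,0],"angular": [0,0,0],"fingers": 0.72},
    {"dp": [-0.025,0,0],"angular": [0,0,0],"fingers": 0.72},
    {"dp": [-0.03,0,0],"angular": [0,0,0],"fingers": 0.72},
    {"dp": [-0.03,0,0],"angular": [0,0,0],"fingers": 0.72},
    {"dp": [-0.03,0,-0.02],"angular": [0,0,0],"fingers": 0.72},
    {"dp": [0,0,-0.03],"angular": [0,0,0],"fingers": 0.72},
    {"dp": [0,0,0],"angular": [0,0,0],"fingers": 0.72},
  ],
)

```text
time_s: 21.9
eef_pos: [0.5683, -0.2118, 0.145]
ee_rot: [2.134, 1.676, -0.407]
force: [-0.2, 0.7, -0.2]
finger_gap: 0.0615
```

```bash
python3 look.py 24; python3 - <<'E'
from h import *
im=np.load('t24.npz')['im'][40:260,200:420]
cv2.imwrite('pics/bx3.png',cv2.convertScaleAbs(cv2.resize(im,None,fx=2.7,fy=2.7,interpolation=cv2.INTER_CUBIC)[:,:,::-1],alpha=1.3))
E
```

```text
t 21.9 world [ 0.5683 -0.2118  0.145 ] lane [ 33.9 -96.  145. ] tip [ 33.8 -80.9 137.2] F [-0.34  0.64 -0.22] gap 61.5
q [ 1.03  0.96 -0.57  1.8  -0.68  1.01  0.98]
[[-0.003  0.99   0.144]
 [ 0.889  0.069 -0.453]
 [-0.458  0.127 -0.88 ]]
(360, 468, 3) (319, 319, 3)
B up [-10.  -90.4 147.4] low [  -6.8 -100.4  128. ] root up [  -9.9 -111.8  158.4] A contact [ 83.7 -95.5 165.4] A tip up [ 81.7 -84.  159.1]
```

View pics/bx3.png

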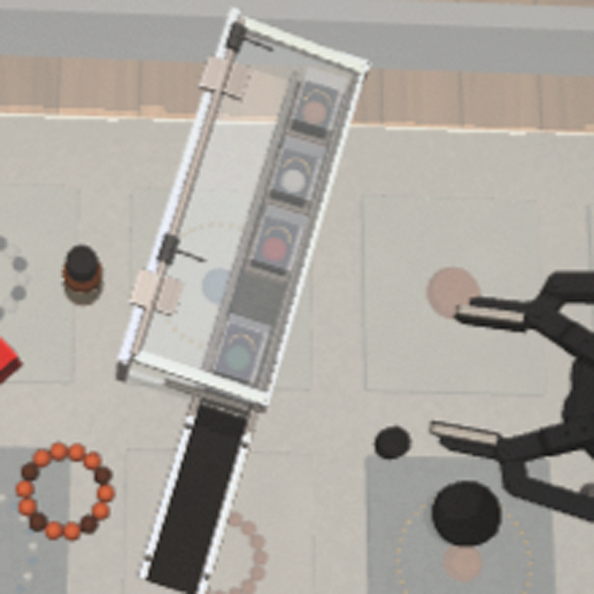

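View pics/s24.png

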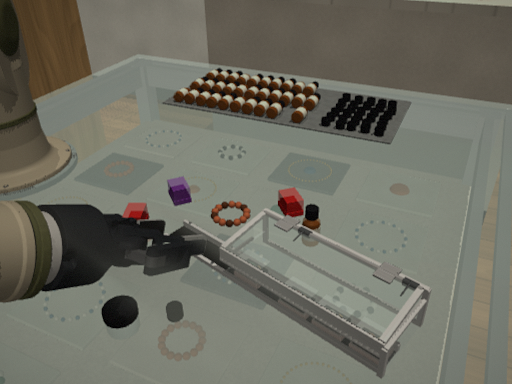

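```bash
python3 - <<'E'
from h import *
O,M=LT()
f=lambda u,v:(M.T@(onplane('top',u,v,.02)-O)*1e3).round(1)
print(f(276.2,215.3),f(288.1,172.2),f(301.5,131.9))
a=np.load('top0.npz');b=np.load('t24.npz')
# flap change check: diff over flap and other objects
d=cv2.absdiff(a['im'],b['im']).max(2)
for n,(u0,v0,u1,v1) in dict(flap=(245,45,340,150),cap=(335,195,355,212),jar=(358,216,388,245),bottle=(220,125,240,155),bracelet=(203,200,245,242)).items(): print(n,(d[v0:v1,u0:u1]>40).sum())
for u,v in((285,183),(330,80),(298,186),(280,140)): print(u,v,a['d'][v,u],b['d'][v,u])
E
```

```text
[-51.1  21.3  20. ] [33.8 22.8 20. ] [117.7  20.   20. ]
flap 0
cap 0
jar 11
bottle 0
bracelet 0
285 183 0.6625082 0.6624129
330 80 0.7041891 0.70368665
298 186 0.6669764 0.665438
280 140 0.6713928 0.6717764
```

```bash
python3 -c "
from h import *
print(ctrl.sign_off())"
```

```text
the job is handed in; nothing more can be done
None
```

The box is loaded and the job is handed in at about 22 s of the 51 s allowed; sign-off gave no verdict. One fingertip held the flap's rolled edge up. The other pushed the box under the cheek at about 32 mm/s. I then backed off, withdrew the hand, and the flap sprang shut behind the box.

**Last checks**
- **Box position:** its centre is about 35 mm in from the lane origin (26 to 90 allowed), at about y 22 mm in the lane, measured from its stone in the top picture. Nothing in the pictures suggests it is tilted.
- **Flap:** the top picture of the flap shows no difference from the first one, and the depth readings there agree to within about 1.5 mm, so it is shut.
- **Other things:** the bottle, cap, bracelet and the boxes already in the lane show no change. The jar area differed by 11 pixels with the arm nearby; I think this is shading, because the jar looks unmoved.
- **Robot:** it is clear of everything, with wrist force readings of about zero.

**What went wrong or disagreed**
- **First attempt:** the finger jammed against the flap's edge with up to 38 N on the flap. A wrist joint then reached its limit, and the flap slipped shut while the box was still outside. I lifted it again and changed to a flatter finger angle, which worked.
- **Measurements:** the two cameras disagreed by up to about 5 mm along the lane. Box_b measured about 118 mm in, where the description says about 128. Neither difference puts the box outside its allowed range.
- **Push force:** I had no separate reading of the force on the box. The wrist force stayed below about 9 N during the push, including the flap's load.

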